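# Lay out drilled drawer fronts on their boxes

## Task

The drawer fronts are drilled and lie in a pile with the drilling jig on top. Take the pile apart from the top down, one thing at a time: lay the jig back in its cut-out in the tool tray, then lay each front, just as it lies with its drilled face up, on the drawer box of the same wood and length, centred and square, ready for fixing. Leave the glue bottle and the carton of screws where they stand.

Things in the scene. Friction and masses are not known exactly. Their poses are not given: they have to be found in the camera images.
- jig: T-shaped drilling jig (mm, ~190 g) across the top of the pile. Origin: flat underside, below its drill-guide block; z up. Steel stem 28 wide, 8 thick, along x from -40 to +90; aluminium fence x -60 to -40, 110 long in y, 10 thick; teal block 36 x 36, rigid, over the origin, from 8 to 34 above the underside: grip it by its flat sides (+-x or +-y). Mass centre 5 from origin towards the fence.
- tray: Fixed tool tray (mm), dark foam over white, foam top at z 28, grey rim 32. Origin: underside, below where the jig's origin belongs; spans x -79 to 109, y +-83. T cut-out, floor at z 18, 6 clear all round the jig: stem slot 40 wide to x 96; fence slot x -66 to -34, y +-61; finger notch x +-22, y +-52, same depth. Jig fits only with its +x along the tray's +x. Drill bits beside it belong to the tray.
- front_long: Long drawer front: very dark brown wenge board, 190 mm long (y), 60 wide (x), 16 thick (z), about 119 g, lowest of the three fronts, on the bench; its ends show. Two small drilled holes in the upper face. Origin: centre of the underside; z up.
- front_middle: Middle drawer front: red-brown mahogany board, 150 mm long (y), 60 wide (x), 16 thick (z), about 94 g, second of the three fronts; its ends show. Two small drilled holes in the upper face. Origin: centre of the underside; z up.
- front_short: Short drawer front: pale maple board, 110 mm long (y), 60 wide (x), 16 thick (z), about 69 g, uppermost of the three fronts, under the jig. Two small drilled holes in the upper face. Origin: centre of the underside; z up.
- box_short: Short drawer box, pale maple, same wood as its front, fixed, standing on its back, 120 mm high. The front belongs on its flat top, 98 long (y) by 48 wide (x): it overhangs by 6 all round. 4 mm steel runners on the two end faces; open side faces +x. Origin: centre of the underside, 120 below the middle of the top.
- box_middle: Middle drawer box, red-brown mahogany, same wood as its front, fixed, standing on its back, 120 mm high. The front belongs on its flat top, 138 long (y) by 48 wide (x): it overhangs by 6 all round. 4 mm steel runners on the two end faces; open side faces +x. Origin: centre of the underside, 120 below the middle of the top.
- box_long: Long drawer box, very dark brown wenge, same wood as its front, fixed, standing on its back, 120 mm high. The front belongs on its flat top, 178 long (y) by 48 wide (x): it overhangs by 6 all round. 4 mm steel runners on the two end faces; open side faces +x. Origin: centre of the underside, 120 below the middle of the top.
- glue: White glue bottle with a yellow nozzle, 48 across, 130 high, standing loose; to be left alone. Origin: centre of the underside.
- carton: Small cardboard and orange carton of screws, 56 x 80, 45 high, standing loose; to be left alone. Origin: centre of the underside.
Not all that is in view belongs to the job. What is shaped like the box_long but orange or pink is not meant. Of the things that look like the box_middle, take the one that is farthest to the robot's left at the start.

How it is judged:
By the outcome, as a careful person would: the job done as asked, in the order asked, and still so for the second after the job is handed in, with the robot touching nothing.
It also fails if it takes over 106 s, if anything falls off the work surface, if the arm or the gripper's body presses on something with over 40 N, if the wrist force passes 120 N, or if a joint passes its speed limit or range.

## Robot

A 6-joint arm with a two-finger parallel gripper is mounted at the origin on the work surface. World frame = base frame: x ahead of the robot, y to its left, z up, the work surface at z = 0. Lengths are in m, angles in degrees, forces in N, time in s.
With the tool pointing down it reaches from about 0.35 to 0.875 m from the base axis. Payload 4.2 kg.
Tool frame: the origin (TCP) lies on the centre line of the jaws, within the pads' length; the fingertips stand 11 mm ahead of it and the grasp point (between the pads) lies 8 mm behind it; y points along the fingers, z is the direction in which the jaws open and shut, and the axes are right-handed (so a half turn about y gives the same grasp; the last joint's range is limited). The gripper opens to 87 mm and grips with 3 to 60 N. Pads are 19 mm wide; open, the fingers measure 117 mm over their backs; the gripper's body (75 mm by 190 mm) begins 51 mm behind the grasp point.
Start: joints at [-53.938, 22.042, 0.453, 0, -68.411, -14.817], TCP at [0.226, -0.582, 0.234] pointing down, gripper open.
Joint ranges: [-179.83, 179.83], [-69.29, 118.12], [-61.27, 80.66], [-181.25, 117.63], [-171.15, -9.14], [-177.46, 177.46]. Speed limits (degrees/s): [159.86, 159.86, 180, 180, 180, 180].

## Interface

Orientations are given as a 3x3 rotation matrix whose columns are the frame's x, y, z axes.
In Python, from station import r, optics gives the robot as it stands. The module is installed in compiled form; this text tells all that it offers.
- The arm moves only by the tool step_arm, never from a script. Its argument "moves" is a list that holds one entry, the list of rows, each a list of 7 numbers: the turn, a rotation vector about the tool's x, y, z in rad, then the shift along the tool's x, y, z in cm, then the opening in per cent of the stroke, from 0 (shut) to 100 (fully open). A call has exactly 5 rows; each row is the pose to reach, as a shift and turn from the pose commanded when the call began, along the tool's axes at that moment; what a row does not reach only later rows make up. A row lasts 1/12 s, in which the tool goes at most 41.7 mm and 7.16 degrees, less where a joint would pass 70% of its speed; a pose out of reach is approached as far as the arm can. A call with a gripper value outside its range is refused whole. The fingers move at their own pace and stop on an object; the grip force is fixed at half the most. Time passes only in rows, so rows that repeat a pose let the fingers close, or fill a call up. It gives the time, the measured TCP pose, the force and the opening at its end, in the units of the state.
- r.sense(): the state, without advancing time (a new reading comes with each control period).
- optics.capture(name): name is "side" or "top" or "wrist"; returns a dict with "image" (400x640x3 uint8, red, green, blue), "fov_y" (degrees; the focal length in pixels is half the picture's height over the tangent of half this angle, whatever the lens; pixels are square), "cx", "cy" (the principal point, pixels), "k1" (the pictures are not rectified: a ray, as slopes to the right and down, at radius r is drawn at 1 + k1 r^2 times it, then the intrinsics apply), "cam_to_world" (4x4, takes a point from camera to world coordinates). Camera axes: x right, y down, z forward; pixel columns grow to the right and rows downward; lengths in m; the calibration is good to about 2 mm. A picture is of the moment at which its call begins. There is no depth.
- r.finish_job(): hands the job in, once; it reports no verdict.
The state is a dict: "time_s": time; "joints": joint angles; "joint_velocities": joint speeds; "effort": joint torques, N m; "tcp_pos": TCP position; "ee_rot": TCP orientation; "wrist_force": force on the tool from outside, world axes, zero at the start; "moment": the same for the moment, N m; "gripper_width": opening from 0.0 (shut) to 1.0 (fully open).
Only numpy, scipy, OpenCV 4.12 (cv2) and the standard library are available. Lean on these libraries where they do the work, as an engineer would, in place of code of your own. Each camera call takes 0.05 s, during which the arm holds its last target.

## Working session

There is one attempt and no reset: what is moved stays moved. The work goes in short steps, Python scripts to look and compute and a tool call to move; the robot and the scene stay as the last step left them, time stands still between calls to the robot, and variables do not carry over. Pictures are saved under pics/ and viewed, and the job is handed in when it is done.

Besides the shell and the picture viewer there is one more tool, called after "Request:" in YAML: its name, and indented under it one key for each argument. step_arm: Moves the arm, as the interface text tells. Its arguments: {"type":"object","properties":{"moves":{"type":"array"}},"required":["moves"]}

```bash
ls; mkdir -p pics; python3 - <<'E'
from station import r, optics
import cv2,json,numpy as np
s=r.sense()
print({k:np.round(v,3).tolist() for k,v in s.items()})
for n in ['side','top','wrist']:
    c=optics.capture(n)
    cv2.imwrite(f'pics/{n}0.png',c['image'][:,:,::-1])
    print(n,c['fov_y'],c['cx'],c['cy'],c['k1'],np.round(c['cam_to_world'],4).tolist())
E
```

```text
pics
{'time_s': 0.0, 'joints': [-53.939, 22.09, 0.38, -0.03, -68.409, -14.818], 'joint_velocities': [0.016, -0.093, 0.003, -0.055, 0.03, -0.059], 'effort': [-0.002, -39.067, 18.74, 4.22, 0.011, -0.0], 'tcp_pos': [0.226, -0.582, 0.232], 'ee_rot': [[0.932, -0.001, -0.362], [0.362, 0.002, 0.932], [-0.0, -1.0, 0.002]], 'wrist_force': [-0.185, 0.438, 0.316], 'moment': [0.034, 0.005, -0.038], 'gripper_width': 0.996}
side 43.51508571337142 309.8718977553103 202.25371889246944 -0.09892407373664064 [[-0.8456, -0.3703, 0.3845, 0.0446], [-0.5335, 0.5593, -0.6345, 0.8555], [0.0199, -0.7417, -0.6704, 0.9021], [0.0, 0.0, 0.0, 1.0]]
top 45.45257324695539 316.651495298805 196.03373782634472 -0.06501935189180515 [[0.0118, -0.9985, 0.0536, 0.4448], [-0.9999, -0.0118, -0.0003, 0.0917], [0.001, -0.0536, -0.9986, 1.2635], [0.0, 0.0, 0.0, 1.0]]
wrist 71.83372173877171 321.63342374788124 202.6220874472846 0.0049379915723781614 [[-0.3611, 0.8955, 0.2603, 0.1552], [0.9325, 0.346, 0.1034, -0.6098], [0.0026, 0.2801, -0.96, 0.3836], [0.0, 0.0, 0.0, 1.0]]
```

View pics/top0.png

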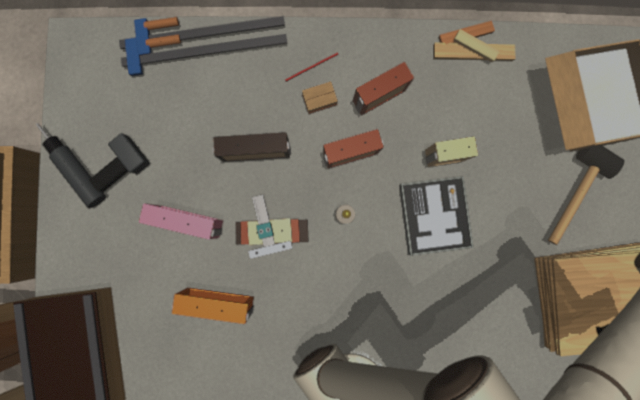

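View pics/side0.png

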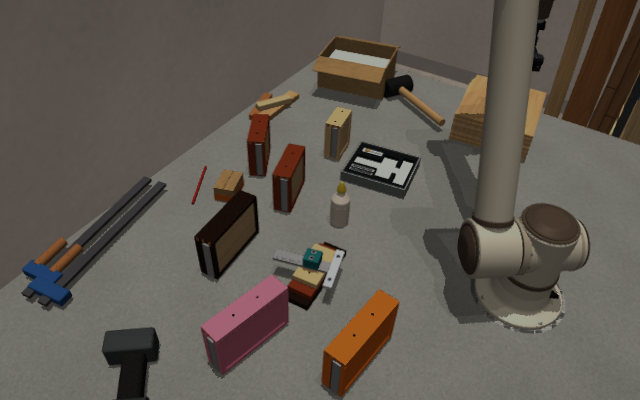

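View pics/wrist0.png

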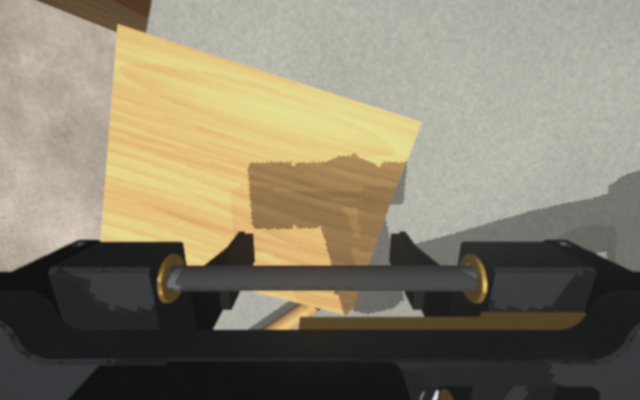

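The top view shows the pile at (267,230), the tray at (437,215), the glue at (345,214) and the carton at (320,97).
- **Mahogany candidates:** the boxes at (353,148) and (384,87). The first is farther to the robot's left because image left is +y.
- **Wenge box:** at (252,147). The pink (180,220) and orange (212,305) ones are decoys.
- **Maple box:** at (455,150).

Next I'll check enlarged crops.

```bash
cat > h.py <<'E'
from station import r, optics
import cv2,numpy as np
def K(c):
    f=200/np.tan(np.radians(c['fov_y']/2)); return np.array([[f,0,c['cx']],[0,f,c['cy']],[0,0,1.]])
def plane(c,uv,z):
    uv=np.asarray(uv,float).reshape(-1,1,2)
    n=cv2.undistortPoints(uv,K(c),np.array([c['k1'],0,0,0.])).reshape(-1,2)
    M=np.asarray(c['cam_to_world'])
    d=np.c_[n,np.ones(len(n))]@M[:3,:3].T
    o=M[:3,3]
    return o+d*((z-o[2])/d[:,2])[:,None]
def project(c,P):
    M=np.asarray(c['cam_to_world']); P=(np.asarray(P,float).reshape(-1,3)-M[:3,3])@M[:3,:3]
    return cv2.projectPoints(P.reshape(-1,1,3),np.zeros(3),np.zeros(3),K(c),np.array([c['k1'],0,0,0.]))[0].reshape(-1,2)
def crop(c,name,u0,v0,u1,v1,k):
    im=cv2.resize(c['image'][v0:v1,u0:u1,::-1],None,fx=k,fy=k,interpolation=cv2.INTER_CUBIC); cv2.imwrite('pics/'+name+'.png',im)
E
python3 - <<'E'
from h import *
c=optics.capture('top')
crop(c,'t_boxes',200,50,500,270,2.66)
crop(c,'t_pile',225,185,325,265,8)
crop(c,'t_tray',395,170,475,260,6.6)
crop(c,'t_bx',205,120,395,175,4.2)
E
```

```text
(no output)
```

View pics/t_boxes.png

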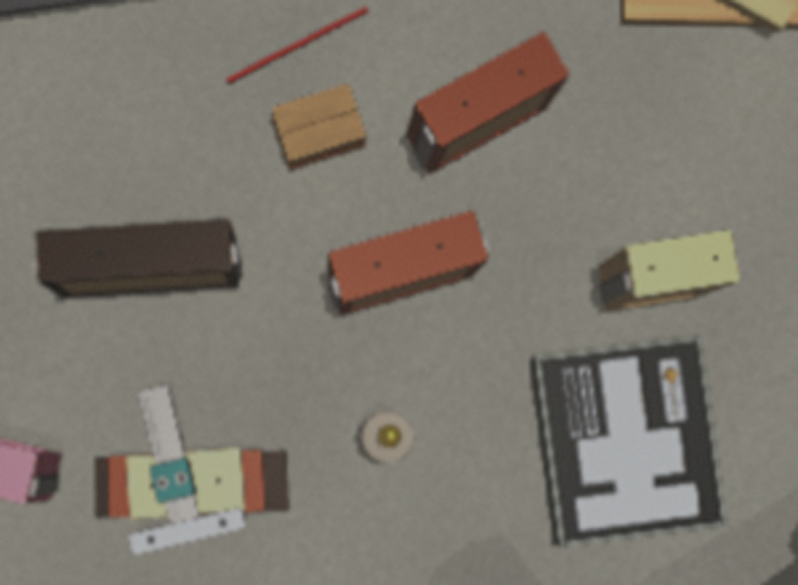

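View pics/t_pile.png

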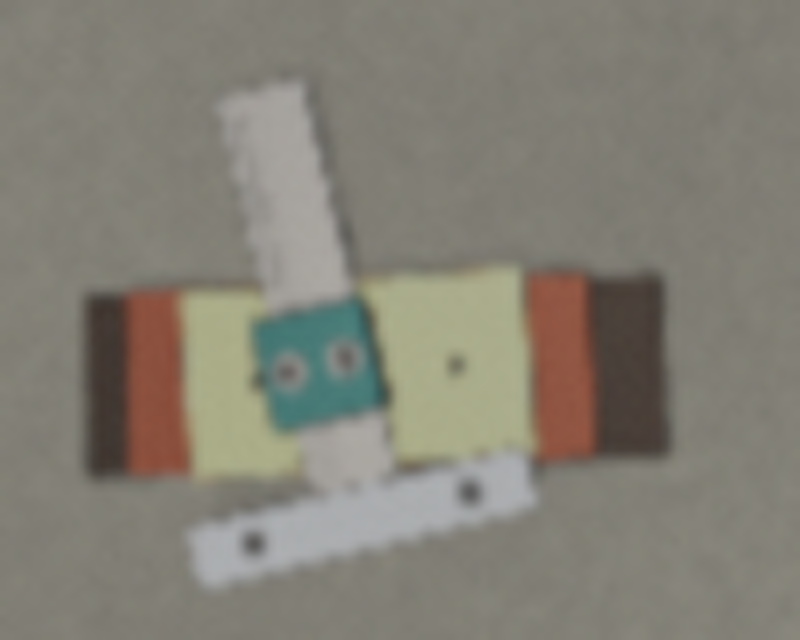

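View pics/t_tray.png

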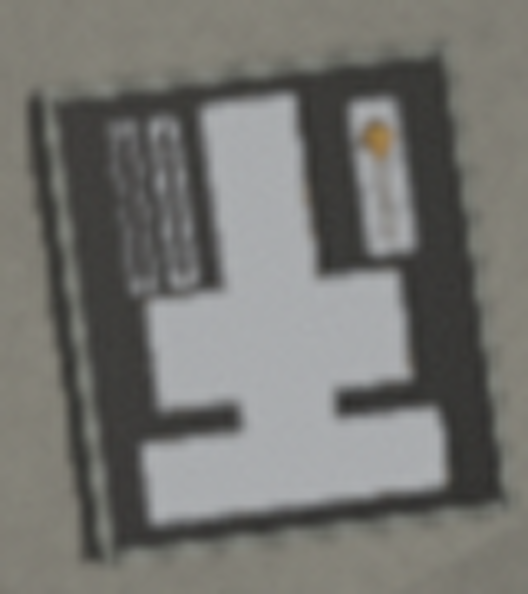

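View pics/t_bx.png

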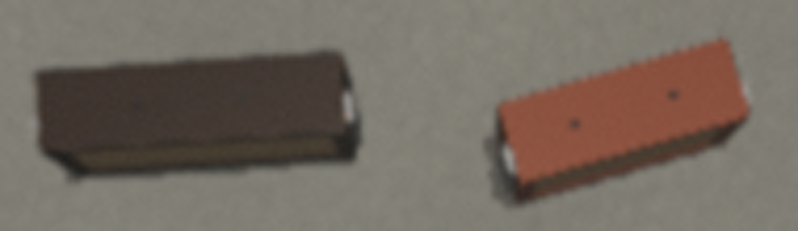

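```bash
cat >> h.py <<'E'
def rect(P):
    P=np.asarray(P)[:,:2]
    (x,y),(w,h),a=cv2.minAreaRect((P*1000).astype(np.float32))
    if w<h: a+=90; w,h=h,w   # a= direction of long axis
    a=(a+180)%180
    return np.round([x,y,w,h,a],1)
def mask_rect(c,lo,hi,roi,z,hsv=True,save=None):
    im=c['image']; u0,v0,u1,v1=roi; k=4
    s=cv2.resize(im[v0:v1,u0:u1],None,fx=k,fy=k,interpolation=cv2.INTER_CUBIC)
    h=cv2.cvtColor(s,cv2.COLOR_RGB2HSV)
    m=cv2.inRange(h,np.array(lo),np.array(hi))
    m=cv2.morphologyEx(m,cv2.MORPH_OPEN,np.ones((7,7),np.uint8)); m=cv2.morphologyEx(m,cv2.MORPH_CLOSE,np.ones((13,13),np.uint8))
    cs,_=cv2.findContours(m,cv2.RETR_EXTERNAL,cv2.CHAIN_APPROX_NONE)
    ct=max(cs,key=cv2.contourArea).reshape(-1,2)
    uv=(ct+0.5)/k-0.5+[u0,v0]
    if save:
        o=s[:,:,::-1].copy(); cv2.drawContours(o,[ct.reshape(-1,1,2)],-1,(0,255,0),1); cv2.imwrite('pics/'+save+'.png',o)
    return rect(plane(c,uv,z)), uv
E
python3 - <<'E'
from h import *
c=optics.capture('top'); h=cv2.cvtColor(c['image'],cv2.COLOR_RGB2HSV)
for n,(u,v) in dict(maple=(455,145),mahtop=(353,145),mah2=(384,82),mahside=(360,161),weng=(240,141),wengside=(240,155),jteal=(268,236),short=(285,230),mid=(297,230),long=(305,230),traywhite=(432,200),bench=(300,180),pilemid=(248,230),traydark=(420,245),maplefaceside=(455,160),stem=(259,205)).items(): print(n,h[v,u],c['image'][v,u])
E
```

```text
maple [ 32  67 172] [169 172 127]
mahtop [  8 139 139] [139  82  63]
mah2 [  7 143 130] [130  74  57]
mahside [ 25  24 128] [128 126 116]
weng [12 66 66] [66 56 49]
wengside [17 77 63] [63 55 44]
jteal [ 85  65 117] [ 87 117 112]
short [ 32  49 171] [169 171 138]
mid [  8 136 142] [142  85  66]
long [11 55 74] [74 64 58]
traywhite [105   6 173] [169 171 173]
bench [ 23  24 129] [129 126 117]
pilemid [ 25  56 155] [155 149 121]
traydark [105   6 174] [170 172 174]
maplefaceside [18 85 87] [87 75 58]
stem [ 19  12 164] [164 161 156]
```

```bash
python3 - <<'E'
from h import *
c=optics.capture('top')
print('box_short',mask_rect(c,(26,40,130),(40,255,255),(425,130,485,170),.12,save='m1')[0])
print('box_mid',mask_rect(c,(0,100,110),(15,255,255),(318,125,390,172),.12,save='m2')[0])
print('mah2',mask_rect(c,(0,100,105),(15,255,255),(345,60,420,115),.12,save='m3')[0])
print('box_long',mask_rect(c,(0,40,40),(16,120,90),(208,125,295,168),.12,save='m4')[0])
print('front_short',mask_rect(c,(26,40,130),(40,255,255),(228,205,320,255),.048,save='m5')[0])
print('front_mid',mask_rect(c,(0,100,100),(15,255,255),(228,205,320,255),.032,save='m6')[0])
print('teal',mask_rect(c,(75,50,60),(100,255,255),(228,205,320,255),.082,save='m8')[0])
print('tray white cutout',mask_rect(c,(90,0,150),(125,30,255),(395,170,475,260),.018,save='m9')[0])
import glob
ims=[cv2.imread(f'pics/m{i}.png') for i in (1,2,4,5,6,8)]
W=370
cv2.imwrite('pics/mm.png',cv2.resize(np.vstack([np.hstack([cv2.copyMakeBorder(i,0,200-i.shape[0],0,W-i.shape[1],0) for i in p]) for p in (ims[:2],ims[2:4],ims[4:])]),(740,600)))
E
```

```text
box_short [ 626.2 -246.8   98.8   49.6   99.1]
box_mid [628.4   4.8 137.8  47.3 107.2]
mah2 [784.6 -71.5 138.4  47.3 120.1]
box_long [624.1 253.  177.4  59.8  94.2]
front_short [422.4 181.8  59.3  49.5   5.9]
front_mid [421.9 146.2  58.6  20.2   5.3]
teal [422.5 219.3  34.9  33.7 104.5]
tray white cutout [ 464.8 -221.8  159.3  117.9    7.7]
```

View pics/mm.png

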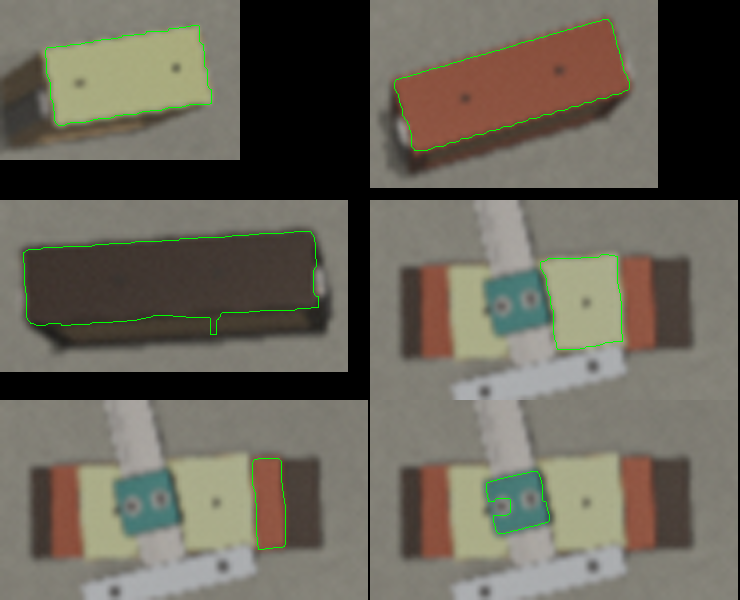

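View pics/m9.png

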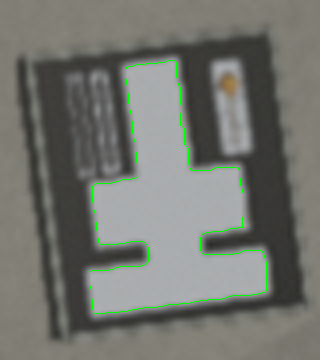

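```bash
cat >> h.py <<'E'
def go(x,y,z,psi):
    """mm, deg -> shift (tool axes, cm) and turn about y (rad) from measured pose"""
    s=r.sense(); R=np.array(s['ee_rot']); p=np.array(s['tcp_pos'])*1000
    cur=np.degrees(np.arctan2(R[1,2],R[0,2]))
    d=np.array([x,y,z])-p
    dps=(psi-cur+180)%360-180
    # desired rotation
    a=np.radians(psi); c_,s_=np.cos(a),np.sin(a)
    Rd=np.array([[s_,0,c_],[-c_,0,s_],[0,-1,0]])
    rv=cv2.Rodrigues(R.T@Rd)[0].ravel()
    print('t',round(s['time_s'],2),'tcp',np.round(p,1),'psi',round(cur%360,2),'tilt y',np.round(R[:,1],4),'w',round(s['gripper_width']*87,1),'F',np.round(s['wrist_force'],1),'j',np.round(s['joints'],0))
    print('shift cm',np.round(R.T@d/10,2),'turn rv',np.round(rv,3),'dist',round(np.linalg.norm(d)),'dpsi',round(dps,1))
E
python3 - <<'E'
from h import *
go(450,-150,300,187.7)
E
```

```text
t 0.3 tcp [ 226.4 -582.3  233.2] psi 111.24 tilt y [-3.e-04  7.e-04 -1.e+00] w 87.1 F [0.5 0.1 0.3] j [-54.  22.   0.  -0. -68. -15.]
shift cm [36.5  -6.66 32.2 ] turn rv [-1.000e-03 -1.334e+00  0.000e+00] dist 491 dpsi 76.5
```

Request:
step_arm:
  moves:
    - [[0, -0.12, 0, 3.5, -2, 3, 100], [0, -0.24, 0, 7, -4, 6, 100], [0, -0.36, 0, 10, -6, 9, 100], [0, -0.48, 0, 13, -6.6, 12, 100], [0, -0.6, 0, 16, -6.6, 15, 100]]

```text
time_s: 0.72
tcp_pos: [0.3128, -0.4051, 0.2996]
ee_rot: [[0.56, 0.003, -0.828], [0.828, -0.003, 0.56], [-0.001, -1.0, -0.004]]
wrist_force: [1.8, 0.5, -0.2]
gripper_width: 1.0
```

```bash
python3 -c "
from h import *
go(450,-150,300,187.7)"
```

```text
t 0.72 tcp [ 312.8 -405.1  299.6] psi 145.93 tilt y [ 0.0028 -0.0028 -1.    ] w 87.0 F [ 1.8  0.5 -0.2] j [-34.   8.  -9.   0. -73.   0.]
shift cm [28.82 -0.07  2.93] turn rv [ 0.003 -0.729 -0.002] dist 290 dpsi 41.8
```

Request:
step_arm:
  moves:
    - [[0, -0.12, 0, 4, 0, 0.4, 100], [0, -0.24, 0, 8, 0, 0.8, 100], [0, -0.36, 0, 12, 0, 1.2, 100], [0, -0.48, 0, 16, 0, 1.6, 100], [0, -0.6, 0, 20, 0, 2, 100]]

```text
time_s: 1.13
tcp_pos: [0.4087, -0.2276, 0.298]
ee_rot: [[-0.006, 0.001, -1.0], [1.0, -0.0, -0.006], [-0.0, -1.0, -0.001]]
wrist_force: [0.2, 0.1, -0.2]
gripper_width: 1.0
```

```bash
python3 -c "
from h import *
go(450,-150,300,187.7)"
```

```text
t 1.13 tcp [ 408.7 -227.6  298. ] psi 180.34 tilt y [ 9.e-04 -1.e-04 -1.e+00] w 87.0 F [ 0.2  0.1 -0.2] j [ -9.   4. -14.  -0. -72.   9.]
shift cm [ 7.74 -0.2  -4.18] turn rv [ 0.001 -0.128 -0.   ] dist 88 dpsi 7.4
```

Request:
step_arm:
  moves:
    - [[0, -0.06, 0, 3, -0.1, -1.6, 100], [0, -0.128, 0, 6, -0.2, -3.2, 100], [0, -0.128, 0, 7.7, -0.2, -4.2, 100], [0, -0.128, 0, 7.7, -0.2, -4.2, 100], [0, -0.128, 0, 7.7, -0.2, -4.2, 100]]

```text
time_s: 1.55
tcp_pos: [0.4505, -0.1517, 0.2995]
ee_rot: [[-0.13, -0.0, -0.992], [0.992, 0.0, -0.13], [0.0, -1.0, 0.0]]
wrist_force: [-0.2, 0.1, -0.2]
gripper_width: 1.001
```

```bash
python3 -c "
from h import *
go(450,-150,300,187.7)
c=optics.capture('wrist'); crop(c,'w1',0,0,640,400,1.25)
"
```

```text
t 1.55 tcp [ 450.5 -151.7  299.5] psi 187.45 tilt y [-4.e-04  0.e+00 -1.e+00] w 87.1 F [-0.2  0.1 -0.2] j [  1.   5. -13.  -0. -72.   6.]
shift cm [ 0.18 -0.05  0.03] turn rv [-0.    -0.004  0.   ] dist 2 dpsi 0.2
```

View pics/w1.png

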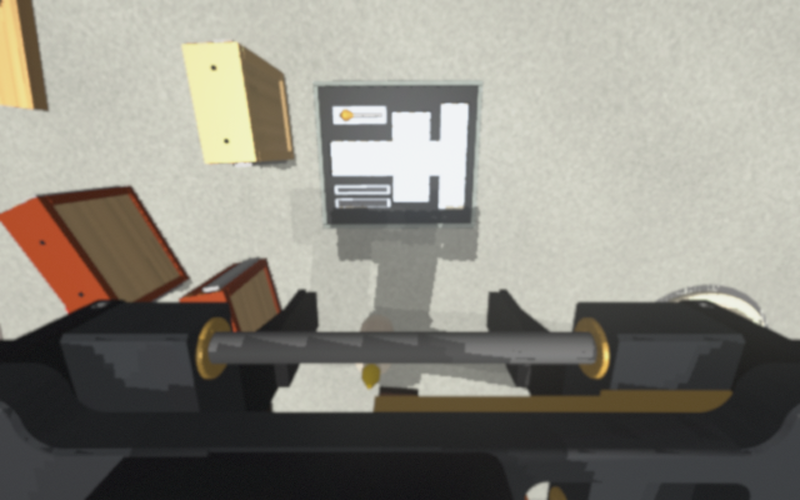

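The wrist view shows the tray at about (400,150) in the enlarged picture and the maple box top at about (222,105). I'll measure both from here as a second view.

```bash
python3 -c "
from h import *
c=optics.capture('wrist')
h=cv2.cvtColor(c['image'],cv2.COLOR_RGB2HSV); print(h[125,285],h[80,175],h[100,330],h[90,215],h[90,250])
q,uv=mask_rect(c,(0,0,195),(180,40,255),(262,72,376,172),.018,save='n1'); print('cutout',q)
a=np.radians(q[4]); print('tray origin',q[:2]-15*np.array([np.cos(a),np.sin(a)]))
print('boxshort',mask_rect(c,(24,60,215),(34,255,255),(140,25,240,138),.12,save='n2')[0])
"
```

```text
[105   4 245] [ 30  58 241] [105   4 245] [ 18  88 113] [ 33  14 198]
cutout [ 464.4 -220.4  162.7  121.9    7.7]
tray origin [ 449.535252   -222.40979278]
boxshort [ 625.5 -246.6   97.8   46.9   99.5]
```

```bash
python3 -c "
import cv2,numpy as np
a=cv2.imread('pics/n1.png');b=cv2.imread('pics/n2.png');H=max(a.shape[0],b.shape[0])
o=np.hstack([cv2.copyMakeBorder(i,0,H-i.shape[0],0,0,0) for i in (a,b)]);print(o.shape);cv2.imwrite('pics/n12.png',cv2.resize(o,(790,430)))"
```

```text
(452, 856, 3)
```

View pics/n12.png

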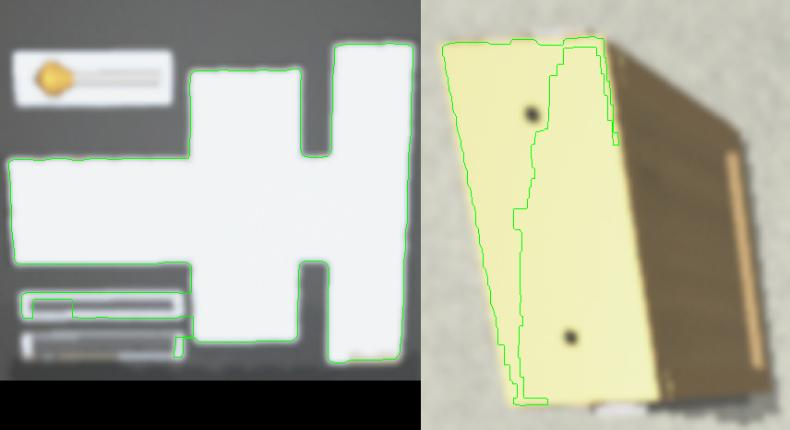

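```bash
python3 -c "
from h import *
go(420,295,300,194)"
```

```text
t 1.65 tcp [ 449.9 -152.9  299.5] psi 187.31 tilt y [-4.e-04 -0.e+00 -1.e+00] w 87.0 F [-0.4  0.2 -0.1] j [  1.   5. -13.   0. -72.   6.]
shift cm [44.81 -0.05 -2.73] turn rv [-0.    -0.117  0.   ] dist 449 dpsi 6.7
```

Request:
step_arm:
  moves:
    - [[0, -0.03, 0, 4, 0, -0.2, 100], [0, -0.05, 0, 8, 0, -0.5, 100], [0, -0.08, 0, 12, 0, -0.7, 100], [0, -0.1, 0, 16, 0, -1, 100], [0, -0.117, 0, 20, 0, -1.2, 100]]

```text
time_s: 2.07
tcp_pos: [0.4361, 0.0476, 0.2999]
ee_rot: [[-0.241, 0.001, -0.971], [0.971, 0.0, -0.241], [0.0, -1.0, -0.001]]
wrist_force: [0.9, -0.2, 0.9]
gripper_width: 1.0
```

```bash
python3 -c "
from h import *
go(420,295,300,194)"
```

```text
t 2.07 tcp [436.1  47.6 299.9] psi 193.92 tilt y [ 8.e-04  2.e-04 -1.e+00] w 87.0 F [ 0.9 -0.2  0.9] j [ 28.   1. -17.   0. -72. -14.]
shift cm [24.4  -0.   -4.39] turn rv [ 0.001 -0.001  0.   ] dist 248 dpsi 0.1
```

Request:
step_arm:
  moves:
    - [[0, 0, 0, 4, 0, -0.8, 100], [0, 0, 0, 8, 0, -1.6, 100], [0, 0, 0, 12, 0, -2.3, 100], [0, 0, 0, 16, 0, -3, 100], [0, 0, 0, 20, 0, -3.7, 100]]

```text
time_s: 2.48
tcp_pos: [0.4239, 0.2509, 0.2999]
ee_rot: [[-0.241, 0.001, -0.971], [0.971, 0.0, -0.241], [0.0, -1.0, -0.001]]
wrist_force: [0.1, -0.6, -1.2]
gripper_width: 1.0
```

Request:
step_arm:
  moves:
    - [[0, 0, 0, 3, 0, -0.5, 100], [0, 0, 0, 4.4, 0, -0.7, 100], [0, 0, 0, 4.4, 0, -0.7, 100], [0, 0, 0, 4.4, 0, -0.7, 100], [0, 0, 0, 4.4, 0, -0.7, 100]]

```text
time_s: 2.9
tcp_pos: [0.4204, 0.2932, 0.2996]
ee_rot: [[-0.241, -0.0, -0.971], [0.971, -0.001, -0.241], [-0.0, -1.0, 0.0]]
wrist_force: [0.2, 0.2, 1.7]
gripper_width: 0.999
```

```bash
python3 -c "
from h import *
go(420,295,300,194)
c=optics.capture('wrist'); crop(c,'w2',0,0,640,400,1.25)
"
```

```text
t 2.9 tcp [420.4 293.2 299.6] psi 193.93 tilt y [-3.e-04 -5.e-04 -1.e+00] w 86.9 F [0.2 0.2 1.7] j [ 53.   9.  -9.   0. -73. -39.]
shift cm [ 0.19 -0.04 -0.  ] turn rv [-0.    -0.001 -0.   ] dist 2 dpsi 0.1
```

View pics/w2.png

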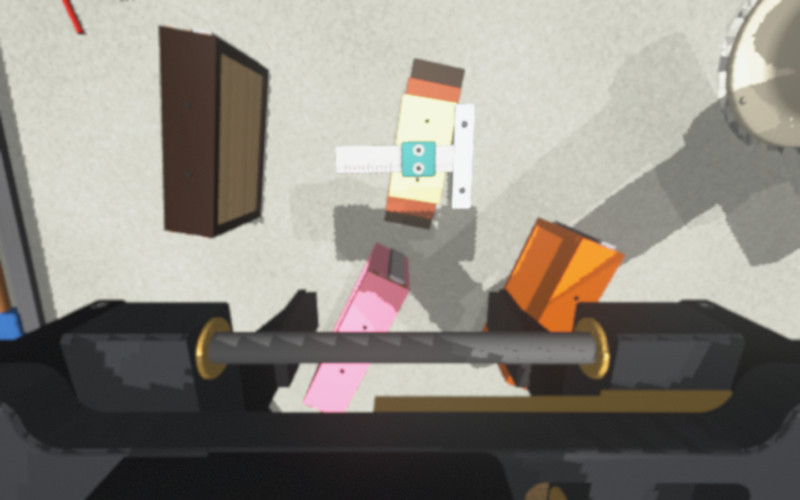

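The jig block is at (418,158) on the enlarged picture. All three front ends are visible (wenge at (437,72) and (409,218)), and so is the wenge box top at (190,130).

```bash
cat > m2.py <<'E'
from h import *
c=optics.capture('wrist')
k=4;u0,v0,u1,v1=260,35,400,190
s=cv2.resize(c['image'][v0:v1,u0:u1],None,fx=k,fy=k,interpolation=cv2.INTER_CUBIC);h=cv2.cvtColor(s,cv2.COLOR_RGB2HSV)
o=s[:,:,::-1].copy()
def m(lo,hi,z,name,cl=9,minA=600):
    mk=cv2.inRange(h,np.array(lo),np.array(hi)); mk=cv2.morphologyEx(mk,cv2.MORPH_OPEN,np.ones((5,5),np.uint8)); mk=cv2.morphologyEx(mk,cv2.MORPH_CLOSE,np.ones((cl,cl),np.uint8))
    cs=[x for x in cv2.findContours(mk,cv2.RETR_EXTERNAL,cv2.CHAIN_APPROX_NONE)[0] if cv2.contourArea(x)>minA]
    cv2.drawContours(o,cs,-1,(0,0,255),1)
    P=[]
    for x in cs:
        w=plane(c,(x.reshape(-1,2)+.5)/k-.5+[u0,v0],z); P.append(w); print(name,rect(w))
    print(name,'all',rect(np.vstack(P)))
m((75,60,60),(100,255,255),.082,'teal',25)
m((24,45,200),(36,255,255),.048,'short')
m((0,110,120),(14,255,255),.032,'mid')
m((0,40,30),(16,150,110),.016,'long')
cv2.imwrite('pics/n3.png',o)
print('boxlong',mask_rect(c,(0,40,30),(9,200,100),(125,15,175,192),.12,save='n4')[0])
E
python3 m2.py
```

```text
teal [421.9 221.1  34.2  34.1 104. ]
teal all [421.9 221.1  34.2  34.1 104. ]
short [412.9 261.7  61.   16.8  14.9]
short all [412.9 261.7  61.   16.8  14.9]
mid [414.6 278.6  58.3  19.    4.7]
mid [421.9 145.9  57.9  17.2   4. ]
mid all [418.1 213.  151.2  58.1  93.1]
long [411.8 294.7  55.6  11.4   8.4]
long all [411.8 294.7  55.6  11.4   8.4]
boxlong [617.8 195.9  58.2   8.5 105.9]
```

View pics/n3.png

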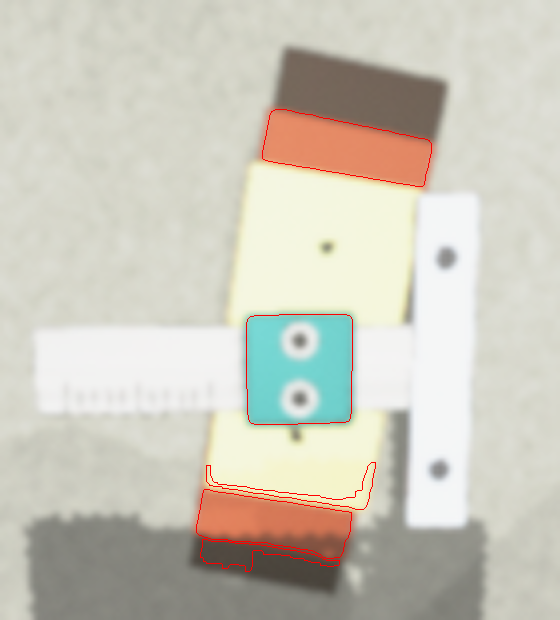

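View pics/n4.png

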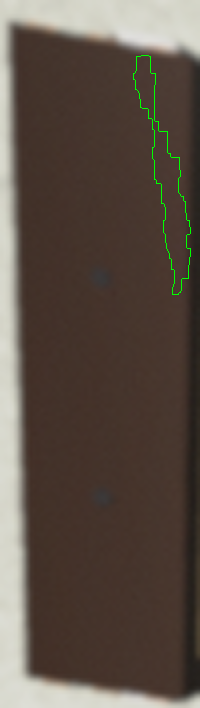

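```bash
python3 -c "
from h import *
go(422,221,69,194)"
```

```text
t 3.0 tcp [420.5 293.1 299.9] psi 193.92 tilt y [ 1.e-04  1.e-04 -1.e+00] w 87.0 F [-0.2  0.1 -0.2] j [ 53.   9.  -9.   0. -73. -39.]
shift cm [-7.04 23.09  1.59] turn rv [ 0.    -0.001  0.   ] dist 242 dpsi 0.1
```

Request:
step_arm:
  moves:
    - [[0, 0, 0, -2, 3, 0.5, 58], [0, 0, 0, -4, 6, 1, 58], [0, 0, 0, -6, 9, 1.4, 58], [0, 0, 0, -7, 12, 1.6, 58], [0, 0, 0, -7, 15, 1.6, 58]]

```text
time_s: 3.42
tcp_pos: [0.4214, 0.2198, 0.1491]
ee_rot: [[-0.239, 0.001, -0.971], [0.971, 0.001, -0.239], [0.001, -1.0, -0.001]]
wrist_force: [0.4, 0.8, 0.3]
gripper_width: 0.71
```

```bash
python3 -c "
from h import *
go(422,221,69,194)"
```

```text
t 3.42 tcp [421.4 219.8 149.1] psi 193.83 tilt y [ 6.e-04  7.e-04 -1.e+00] w 61.8 F [0.4 0.8 0.3] j [ 47.  12. -27.  -0. -51. -33.]
shift cm [ 0.1   8.01 -0.08] turn rv [ 0.001 -0.003  0.001] dist 80 dpsi 0.2
```

Request:
step_arm:
  moves:
    - [[0, 0, 0, 0.1, 1, -0.1, 58], [0, 0, 0, 0.1, 3, -0.1, 58], [0, 0, 0, 0.1, 5, -0.1, 58], [0, 0, 0, 0.1, 7, -0.1, 58], [0, 0, 0, 0.1, 8, -0.1, 58]]

```text
time_s: 3.83
tcp_pos: [0.4217, 0.2222, 0.068]
ee_rot: [[-0.24, -0.002, -0.971], [0.971, -0.002, -0.24], [-0.001, -1.0, 0.003]]
wrist_force: [-0.8, -0.6, 0.7]
gripper_width: 0.584
```

Request:
step_arm:
  moves:
    - [[0, 0, 0, 0, 0, 0, 58], [0, 0, 0, 0, 0, 0, 30], [0, 0, 0, 0, 0, 0, 30], [0, 0, 0, 0, 0, 0, 30], [0, 0, 0, 0, 0, 0, 30]]

```text
time_s: 4.25
tcp_pos: [0.4223, 0.2238, 0.0702]
ee_rot: [[-0.242, -0.0, -0.97], [0.97, 0.0, -0.242], [0.0, -1.0, -0.0]]
wrist_force: [-2.1, -2.0, 2.3]
gripper_width: 0.413
```

```bash
python3 -c "
from h import *
go(422,221,69,194)"
```

```text
t 4.25 tcp [422.3 223.8  70.2] psi 194.0 tilt y [-0.e+00  1.e-04 -1.e+00] w 35.9 F [-2.1 -2.   2.3] j [ 47.  19. -32.  -0. -39. -33.]
shift cm [-0.26  0.12  0.09] turn rv [0. 0. 0.] dist 3 dpsi -0.0
```

Request:
step_arm:
  moves:
    - [[0, 0, 0, 0, -1, 0, 20], [0, 0, 0, 0, -4, 0, 20], [0, 0, 0, 0, -8, 0, 20], [0, 0, 0, 0, -12, 0, 20], [0, 0, 0, -1, -16, 0, 20]]

```text
time_s: 4.67
tcp_pos: [0.4243, 0.2148, 0.2313]
ee_rot: [[-0.244, -0.0, -0.97], [0.97, 0.001, -0.244], [0.001, -1.0, -0.0]]
wrist_force: [0.9, 1.6, -2.3]
gripper_width: 0.409
```

```bash
python3 -c "
from h import *
go(449.6,-220.7,240,187.7)
c=optics.capture('top'); crop(c,'t3',205,170,345,270,5.5)
c=optics.capture('side'); crop(c,'s3',170,180,420,400,2.6)
"
```

```text
t 4.67 tcp [424.3 214.8 231.3] psi 194.11 tilt y [-0.e+00  5.e-04 -1.e+00] w 35.6 F [ 0.9  1.6 -2.3] j [ 46.   7. -20.  -0. -63. -32.]
shift cm [-42.86  -0.89   8.17] turn rv [0.    0.112 0.001] dist 436 dpsi -6.4
```

View pics/t3.png

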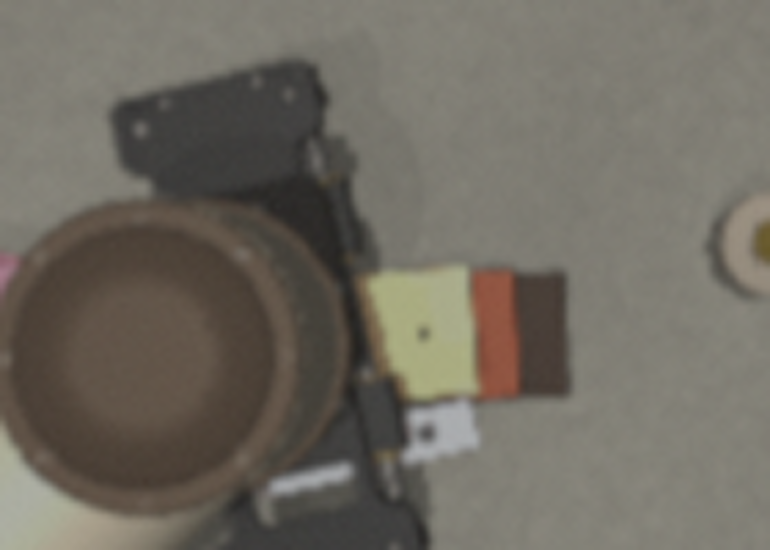

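View pics/s3.png

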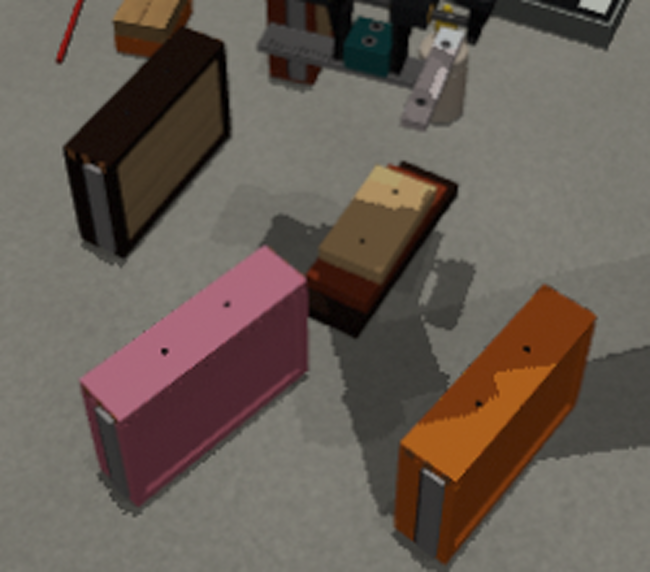

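The jig hangs level in the jaws and the pile below is undisturbed. Now I'll carry it to the tray.

Request:
step_arm:
  moves:
    - [[0, 0.02, 0, -3, -0.4, 0.6, 20], [0, 0.04, 0, -7, -0.9, 1.3, 20], [0, 0.06, 0, -11, -0.9, 2.1, 20], [0, 0.08, 0, -15, -0.9, 2.9, 20], [0, 0.1, 0, -19, -0.9, 3.6, 20]]

```text
time_s: 5.18
tcp_pos: [0.4348, 0.0197, 0.2379]
ee_rot: [[-0.144, -0.001, -0.99], [0.99, 0.001, -0.144], [0.001, -1.0, 0.001]]
wrist_force: [-0.3, 1.0, -2.4]
gripper_width: 0.412
```

Request:
step_arm:
  moves:
    - [[0, 0.012, 0, -4, 0, 0.6, 20], [0, 0.012, 0, -8, 0, 1, 20], [0, 0.012, 0, -12, 0, 1.4, 20], [0, 0.012, 0, -16, 0, 1.8, 20], [0, 0.012, 0, -20, 0, 2.2, 20]]

```text
time_s: 5.6
tcp_pos: [0.442, -0.1814, 0.2378]
ee_rot: [[-0.132, -0.001, -0.991], [0.991, 0.001, -0.132], [0.001, -1.0, 0.001]]
wrist_force: [0.1, 0.3, -1.9]
gripper_width: 0.412
```

```bash
python3 -c "
from h import *
go(449.6,-220.7,150,187.7)"
```

```text
t 5.6 tcp [ 442.  -181.4  237.8] psi 187.6 tilt y [-7.e-04  8.e-04 -1.e+00] w 35.9 F [ 0.1  0.3 -1.9] j [ -3.   7. -19.  -0. -64.  10.]
shift cm [-4.    8.78 -0.23] turn rv [-0.001 -0.002  0.001] dist 96 dpsi 0.1
```

Request:
step_arm:
  moves:
    - [[0, 0, 0, -2, 1, -0.1, 20], [0, 0, 0, -4, 3, -0.2, 20], [0, 0, 0, -4, 6, -0.2, 20], [0, 0, 0, -4, 9, -0.2, 20], [0, 0, 0, -4, 12, -0.2, 20]]

```text
time_s: 6.02
tcp_pos: [0.4494, -0.2194, 0.1166]
ee_rot: [[-0.131, -0.0, -0.991], [0.991, 0.001, -0.131], [0.001, -1.0, 0.0]]
wrist_force: [0.3, -0.5, -1.8]
gripper_width: 0.409
```

Request:
step_arm:
  moves:
    - [[0, 0, 0, 0, 1, 0, 20], [0, 0, 0, 0, 2, 0, 20], [0, 0, 0, 0, 3, 0, 20], [0, 0, 0, 0, 3, 0, 20], [0, 0, 0, 0, 3, 0, 20]]

```text
time_s: 6.43
tcp_pos: [0.4495, -0.2189, 0.0877]
ee_rot: [[-0.132, -0.002, -0.991], [0.991, 0.0, -0.132], [0.001, -1.0, 0.002]]
wrist_force: [-0.2, -0.6, -2.1]
gripper_width: 0.412
```

```bash
python3 -c "
from h import *
go(449.6,-220.7,41,187.7)
c=optics.capture('side'); crop(c,'s4',310,115,450,215,5.5)
c=optics.capture('wrist'); crop(c,'w4',0,0,640,400,1.25)
"
```

```text
t 6.43 tcp [ 449.5 -218.9   87.7] psi 187.61 tilt y [-2.4e-03  5.0e-04 -1.0e+00] w 35.8 F [-0.2 -0.6 -2.1] j [ -7.  19. -28.  -0. -43.  15.]
shift cm [-0.18  4.67  0.  ] turn rv [-0.002 -0.002  0.001] dist 47 dpsi 0.1
```

View pics/s4.png

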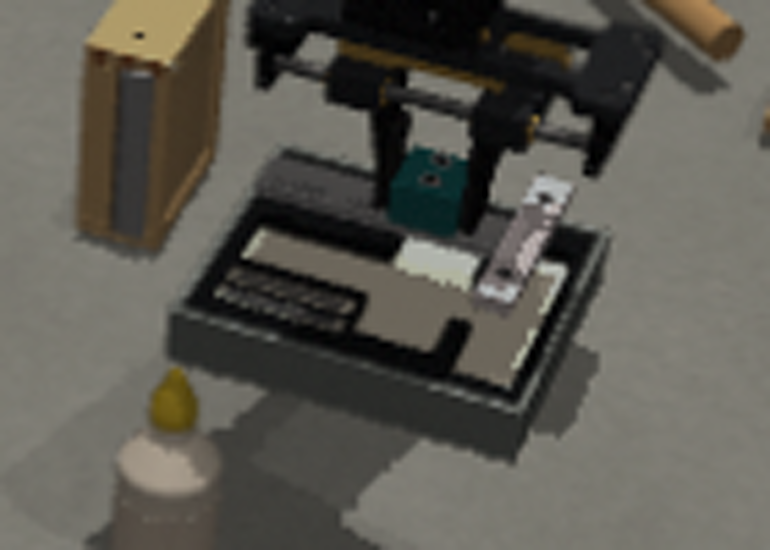

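View pics/w4.png

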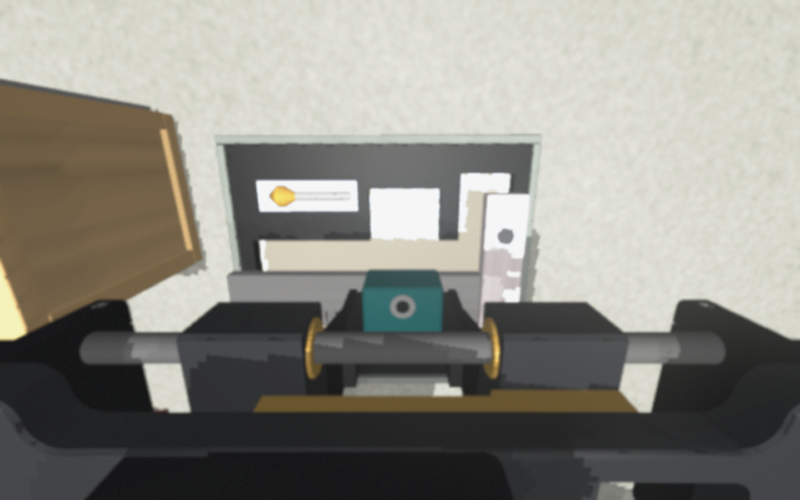

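```bash
python3 -c "
from h import *
c=optics.capture('wrist')
P=plane(c,np.array([[487,194],[527,194]])/1.25,.0757)*1000
B=plane(c,np.array([[366,271],[438,271]])/1.25,.0997)*1000
def jig(P,t): 
    a=np.radians(7.6); R=np.array([[np.cos(a),-np.sin(a)],[np.sin(a),np.cos(a)]]); return (P[:,:2]-t)@R
t=np.array([449.7,-223])
print('fence corners in tray frame',jig(P,t).round(1),'expect (-40,-55),(-60,-55)'); print('block far edge',jig(B,t).round(1),'expect (18,-18),(-18,-18)')
s=P=plane(c,np.array([[368,188],[439,188]])/1.25,.018)*1000; print('notch end',jig(s,t).round(1))
"
```

```text
fence corners in tray frame [[-38.2 -54. ]
 [-57.  -53.9]] expect (-40,-55),(-60,-55)
block far edge [[ 17.4 -23.9]
 [-13.5 -23.9]] expect (18,-18),(-18,-18)
notch end [[ 23.6 -51.1]
 [-21.5 -51.1]]
```

Request:
step_arm:
  moves:
    - [[0, 0, 0, -0.1, 1, 0.1, 20], [0, 0, 0, -0.1, 2, 0.1, 20], [0, 0, 0, -0.1, 3, 0.1, 20], [0, 0, 0, -0.1, 4, 0.1, 20], [0, 0, 0, -0.1, 4.5, 0.1, 20]]

```text
time_s: 7.0
tcp_pos: [0.4494, -0.2201, 0.0433]
ee_rot: [[-0.132, -0.0, -0.991], [0.991, 0.0, -0.132], [0.0, -1.0, 0.0]]
wrist_force: [0.1, 0.6, -2.6]
gripper_width: 0.413
```

Request:
step_arm:
  moves:
    - [[0, 0, 0, 0, 0.1, 0, 20], [0, 0, 0, 0, 0.1, 0, 20], [0, 0, 0, 0, 0.1, 0, 40], [0, 0, 0, 0, 0.1, 0, 58], [0, 0, 0, 0, 0.1, 0, 58]]

```text
time_s: 7.42
tcp_pos: [0.4503, -0.2203, 0.0435]
ee_rot: [[-0.133, 0.002, -0.991], [0.991, -0.001, -0.133], [-0.001, -1.0, -0.002]]
wrist_force: [0.0, 0.1, 0.0]
gripper_width: 0.491
```

```bash
python3 -c "
from h import *
go(449.6,-220.7,41,187.7)
c=optics.capture('side'); crop(c,'s5',310,115,450,215,5.5)
"
```

```text
t 7.42 tcp [ 450.3 -220.3   43.5] psi 187.64 tilt y [ 2.1e-03 -5.0e-04 -1.0e+00] w 42.7 F [0.  0.1 0. ] j [ -7.  23. -30.   0. -36.  15.]
shift cm [-0.03  0.25  0.08] turn rv [ 0.002 -0.001 -0.001] dist 3 dpsi 0.1
```

View pics/s5.png

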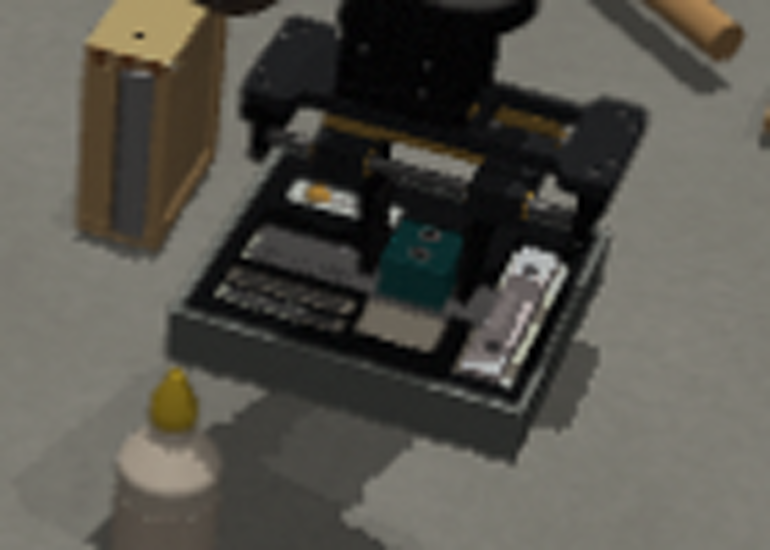

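Request:
step_arm:
  moves:
    - [[0, 0, 0, 0, -0.5, 0, 58], [0, 0, 0, 0, -3, 0, 58], [0, 0, 0, 0, -7, 0, 70], [0, 0, 0, 1, -11, 0, 100], [0, 0, 0, 3, -15, 0, 100]]

```text
time_s: 7.88
tcp_pos: [0.4459, -0.1925, 0.1925]
ee_rot: [[-0.131, 0.001, -0.991], [0.991, -0.001, -0.131], [-0.001, -1.0, -0.001]]
wrist_force: [0.3, 1.0, -0.5]
gripper_width: 0.724
```

Request:
step_arm:
  moves:
    - [[0, 0, 0, 3.5, -2, 0, 100], [0, 0, 0, 7, -4, 0, 100], [0, 0, 0, 10.5, -6, 0, 100], [0, 0, 0, 14, -7, 0, 100], [0, 0, 0, 18, -8, 0, 100]]

```text
time_s: 8.3
tcp_pos: [0.4214, -0.0123, 0.272]
ee_rot: [[-0.131, 0.003, -0.991], [0.991, 0.001, -0.131], [0.001, -1.0, -0.003]]
wrist_force: [1.3, 1.1, -0.6]
gripper_width: 0.989
```

```bash
python3 -c "
from h import *
go(415,290,300,186)
c=optics.capture('top'); crop(c,'t6',205,125,485,270,2.8)
"
```

```text
t 8.3 tcp [421.4 -12.3 272. ] psi 187.56 tilt y [ 0.0034  0.001  -1.    ] w 86.0 F [ 1.3  1.1 -0.6] j [ 21.  -0. -22.   0. -68. -13.]
shift cm [30.05 -2.77 -3.35] turn rv [0.003 0.027 0.001] dist 304 dpsi -1.6
```

View pics/t6.png

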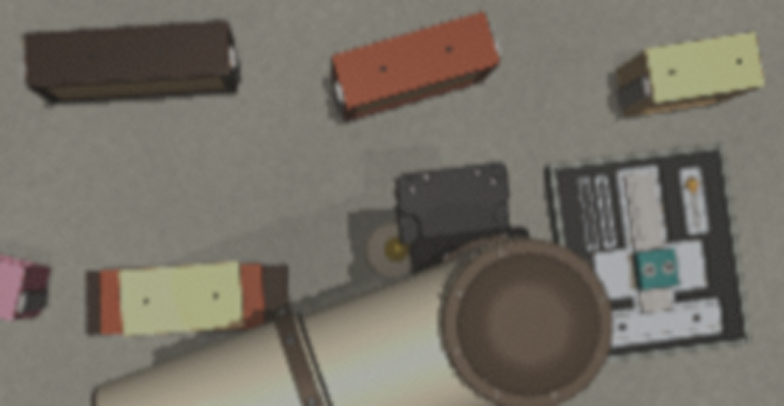

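The jig lies in its cut-out and its whole outline is visible. The short front is uncovered. I'll measure it from the top view now and with the wrist camera after moving.

```bash
python3 -c "
from h import *
c=optics.capture('top')
print('short',mask_rect(c,(24,30,120),(40,255,255),(228,205,320,255),.048,save='p1')[0])
print('mid',mask_rect(c,(0,100,100),(15,255,255),(275,205,320,255),.032)[0])
print('midL',mask_rect(c,(0,100,100),(15,255,255),(225,205,250,255),.032)[0])
"
```

```text
short [418.7 210.4 109.   64.8  95.9]
mid [427.7 147.   47.   19.5   5.8]
midL [415.  275.   57.9  22.8   1.8]
```

Request:
step_arm:
  moves:
    - [[0, 0.01, 0, 4, -0.5, -0.4, 100], [0, 0.027, 0, 8, -1, -0.9, 100], [0, 0.027, 0, 12, -1.6, -1.3, 100], [0, 0.027, 0, 16, -2.2, -1.8, 100], [0, 0.027, 0, 20, -2.8, -2.2, 100]]

```text
time_s: 8.82
tcp_pos: [0.4167, 0.1889, 0.2988]
ee_rot: [[-0.105, 0.001, -0.994], [0.994, 0.001, -0.105], [0.0, -1.0, -0.001]]
wrist_force: [1.4, 0.5, -0.2]
gripper_width: 1.0
```

Request:
step_arm:
  moves:
    - [[0, 0, 0, 4, 0, -0.4, 100], [0, 0, 0, 7, 0, -0.7, 100], [0, 0, 0, 9.5, 0, -1, 100], [0, 0, 0, 9.5, 0, -1, 100], [0, 0, 0, 9.5, 0, -1, 100]]

```text
time_s: 9.23
tcp_pos: [0.4169, 0.2837, 0.2975]
ee_rot: [[-0.107, -0.001, -0.994], [0.994, -0.001, -0.107], [-0.001, -1.0, 0.001]]
wrist_force: [0.1, -0.0, 0.5]
gripper_width: 0.997
```

```bash
cat > m3.py <<'E'
from h import *
go(415,290,300,186)
c=optics.capture('wrist')
k=4;u0,v0,u1,v1=240,20,400,190
s=cv2.resize(c['image'][v0:v1,u0:u1],None,fx=k,fy=k,interpolation=cv2.INTER_CUBIC);cv2.imwrite('pics/n5.png',s[:,:,::-1])
crop(c,'n6',100,0,200,200,4)
E
python3 m3.py
```

```text
t 9.23 tcp [416.9 283.7 297.5] psi 186.15 tilt y [-8.e-04 -1.e-03 -1.e+00] w 86.8 F [ 0.1 -0.   0.5] j [ 53.   8. -10.   0. -73. -47.]
shift cm [ 0.64 -0.25  0.13] turn rv [-0.001  0.003 -0.001] dist 7 dpsi -0.2
```

View pics/n5.png

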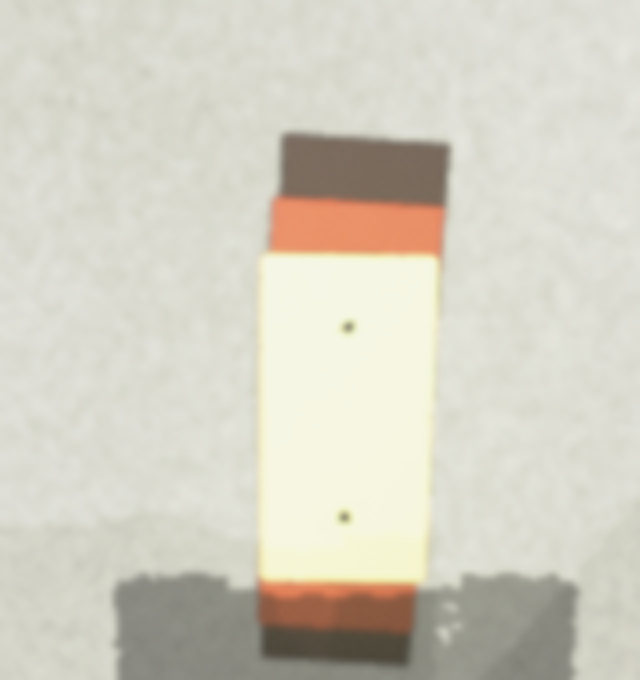

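View pics/n6.png

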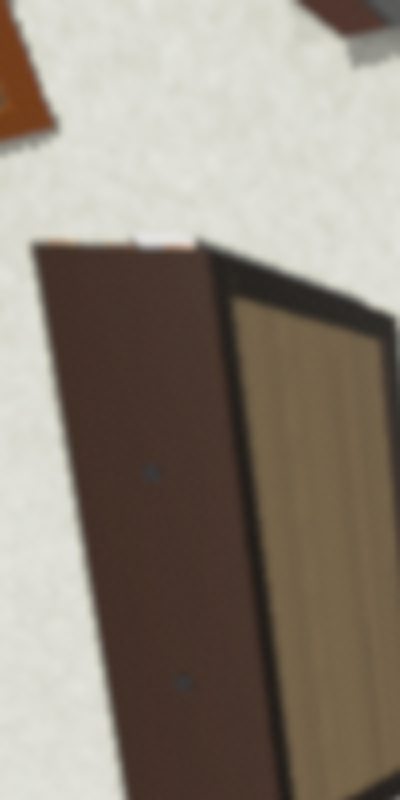

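```bash
cat > m4.py <<'E'
from h import *
c=optics.capture('wrist')
def q(name,pts,z,k,o):
    P=plane(c,(np.array(pts,float)+.5)/k-.5+o,z)[:,:2]*1000
    if len(P)==4:
        l=(P[0]+P[1]-P[2]-P[3])/2; w=(P[1]+P[2]-P[0]-P[3])/2
        print(name,'c',P.mean(0).round(1),'len',np.linalg.norm(l).round(1),'wid',np.linalg.norm(w).round(1),'yaw from len',(np.degrees(np.arctan2(l[1],l[0]))%180-90).round(2),'edges',[np.linalg.norm(P[i]-P[(i+1)%4]).round(1) for i in range(4)])
    else: print(name,P.round(1),'mid',P.mean(0).round(1),'yaw',(np.degrees(np.arctan2(*(P[1]-P[0])[::-1]))%180-90).round(2), 'd',np.linalg.norm(P[1]-P[0]).round(1))
o=np.array([240,20])
q('short',[(259,255),(440,255),(427,582),(260,580)],.048,4,o)
q('sholes',[(348,327),(344,517)],.048,4,o)
q('mid',[(274,197),(445,207),(413,631),(258,625)],.032,4,o)
q('long',[(283,133),(450,144),(408,663),(262,657)],.016,4,o)
o=np.array([100,0])
q('boxlong holes',[(150,470),(182,683)],.12,4,o)
q('boxlong end',[(35,243),(207,246)],.12,4,o)
E
python3 m4.py
python3 - <<'E'
from h import *
c=optics.capture('top')
for vt in (60,): 
    m=cv2.cvtColor(c['image'],cv2.COLOR_RGB2GRAY)
    s=cv2.resize(m[120:175,205:300],None,fx=8,fy=8,interpolation=cv2.INTER_CUBIC); cv2.imwrite('pics/p2.png',cv2.convertScaleAbs(s,alpha=1.8))
E
```

```text
short c [418.3 211.1] len 109.5 wid 60.7 yaw from len 5.19 edges [np.float64(60.7), np.float64(109.9), np.float64(60.7), np.float64(109.1)]
sholes [[421.3 179.2]
 [415.7 242.8]] mid [418.5 211. ] yaw 5.03 d 63.9
mid c [417.8 211.8] len 148.9 wid 59.2 yaw from len 2.94 edges [np.float64(59.0), np.float64(148.5), np.float64(59.3), np.float64(149.3)]
long c [416.8 208.2] len 188.1 wid 58.8 yaw from len 2.73 edges [np.float64(59.0), np.float64(187.6), np.float64(58.5), np.float64(188.6)]
boxlong holes [[633.9 223.6]
 [629.4 284.3]] mid [631.7 253.9] yaw 4.22 d 60.8
boxlong end [[659.6 167.9]
 [613.9 163.7]] mid [636.8 165.8] yaw -84.7 d 45.8
```

View pics/p2.png

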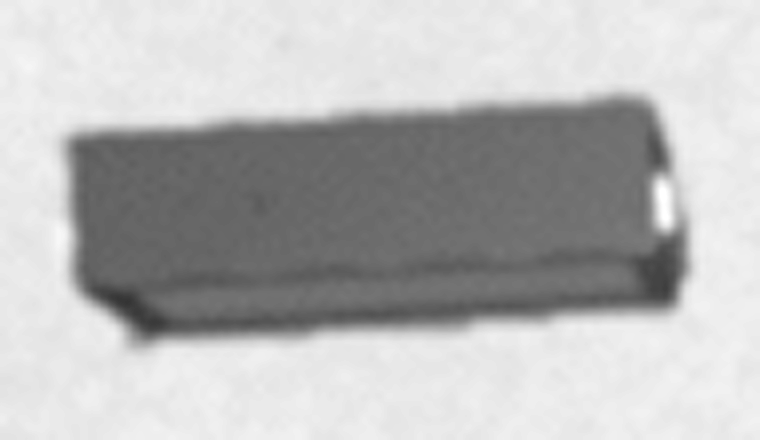

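View pics/p1.png

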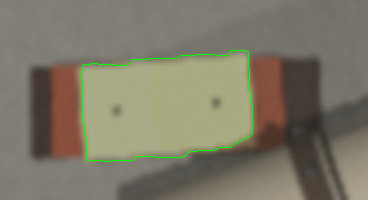

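```bash
python3 -c "
from h import *
go(418.4,211,46,185.1)"
```

```text
t 9.38 tcp [417.1 282.1 298. ] psi 186.01 tilt y [-1.e-04 -2.e-04 -1.e+00] w 87.1 F [ 0.4 -0.5 -0.3] j [ 53.   8. -10.   0. -72. -47.]
shift cm [-7.08 25.2   0.61] turn rv [-0.     0.016 -0.   ] dist 262 dpsi -0.9
```

Request:
step_arm:
  moves:
    - [[0, 0.016, 0, -2, 3, 0.2, 100], [0, 0.016, 0, -4, 6, 0.4, 100], [0, 0.016, 0, -6, 9.5, 0.6, 100], [0, 0.016, 0, -7.1, 13, 0.6, 100], [0, 0.016, 0, -7.1, 16.5, 0.6, 100]]

```text
time_s: 9.8
tcp_pos: [0.4183, 0.2088, 0.1325]
ee_rot: [[-0.086, 0.001, -0.996], [0.996, 0.001, -0.086], [0.001, -1.0, -0.001]]
wrist_force: [1.3, 0.9, 0.9]
gripper_width: 1.001
```

```bash
python3 -c "
from h import *
go(418.4,211,46,185.1);go(418.4,211,46,185.1)"
```

```text
t 9.8 tcp [418.3 208.8 132.5] psi 184.95 tilt y [ 0.001   0.0011 -1.    ] w 87.1 F [1.3 0.9 0.9] j [ 47.  13. -29.  -0. -48. -42.]
shift cm [ 0.21  8.65 -0.02] turn rv [ 0.001 -0.003  0.001] dist 86 dpsi 0.2
t 9.8 tcp [418.3 208.8 132.5] psi 184.95 tilt y [ 0.001   0.0011 -1.    ] w 87.1 F [1.3 0.9 0.9] j [ 47.  13. -29.  -0. -48. -42.]
shift cm [ 0.21  8.65 -0.02] turn rv [ 0.001 -0.003  0.001] dist 86 dpsi 0.2
```

Request:
step_arm:
  moves:
    - [[0, 0, 0, 0.1, 2, 0, 100], [0, 0, 0, 0.1, 4, 0, 100], [0, 0, 0, 0.1, 6, 0, 100], [0, 0, 0, 0.1, 7.5, 0, 100], [0, 0, 0, 0.1, 8, 0, 100]]

```text
time_s: 10.22
tcp_pos: [0.4176, 0.211, 0.0513]
ee_rot: [[-0.088, -0.003, -0.996], [0.996, -0.003, -0.088], [-0.002, -1.0, 0.003]]
wrist_force: [-0.5, -0.4, -0.1]
gripper_width: 1.001
```

Request:
step_arm:
  moves:
    - [[0, 0, 0, 0, 0.3, 0, 100], [0, 0, 0, 0, 0.3, 0, 100], [0, 0, 0, 0, 0.3, 0, 100], [0, 0, 0, 0, 0.3, 0, 100], [0, 0, 0, 0, 0.3, 0, 100]]

```text
time_s: 10.63
tcp_pos: [0.4189, 0.2134, 0.0508]
ee_rot: [[-0.09, 0.001, -0.996], [0.996, 0.001, -0.09], [0.001, -1.0, -0.002]]
wrist_force: [0.6, 0.2, 0.9]
gripper_width: 1.0
```

```bash
python3 -c "
from h import *
go(418.4,211,46,185.1)
c=optics.capture('side');go(418.4,211,46,185.1)
c=optics.capture('side');go(418.4,211,46,185.1)
crop(c,'s7',240,210,390,320,5)"
```

```text
t 10.63 tcp [418.9 213.4  50.8] psi 185.16 tilt y [ 0.0015  0.0015 -1.    ] w 87.0 F [0.6 0.2 0.9] j [ 47.  20. -34.   0. -35. -42.]
shift cm [-0.24  0.48  0.08] turn rv [0.002 0.001 0.001] dist 5 dpsi -0.1
t 10.68 tcp [418.8 213.4  50.7] psi 185.16 tilt y [ 0.0013  0.0013 -1.    ] w 87.2 F [ 0.6 -0.1 -0.6] j [ 47.  20. -34.   0. -35. -42.]
shift cm [-0.24  0.47  0.06] turn rv [0.001 0.001 0.001] dist 5 dpsi -0.1
t 10.73 tcp [418.7 213.3  50.5] psi 185.16 tilt y [ 0.001  0.001 -1.   ] w 87.1 F [0.2 0.4 0.3] j [ 47.  20. -34.   0. -35. -42.]
shift cm [-0.23  0.45  0.05] turn rv [0.001 0.001 0.001] dist 5 dpsi -0.1
```

View pics/s7.png

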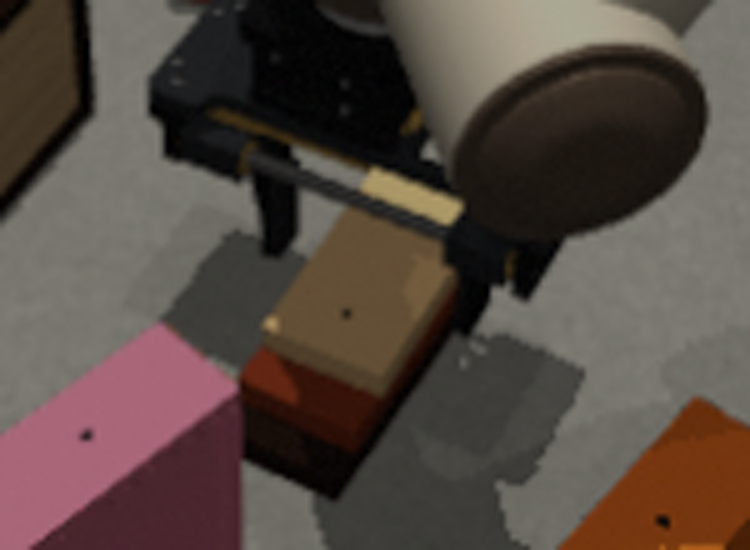

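Request:
step_arm:
  moves:
    - [[0, 0, 0, -0.2, 0.2, 0, 100], [0, 0, 0, -0.2, 0.45, 0, 100], [0, 0, 0, -0.2, 0.45, 0, 60], [0, 0, 0, -0.2, 0.45, 0, 50], [0, 0, 0, -0.2, 0.45, 0, 50]]

```text
time_s: 11.15
tcp_pos: [0.4186, 0.211, 0.0453]
ee_rot: [[-0.09, -0.0, -0.996], [0.996, -0.0, -0.09], [-0.0, -1.0, 0.0]]
wrist_force: [-0.5, 0.3, -0.3]
gripper_width: 0.854
```

Request:
step_arm:
  moves:
    - [[0, 0, 0, 0, 0, 0, 50], [0, 0, 0, 0, 0, 0, 50], [0, 0, 0, 0, 0, 0, 50], [0, 0, 0, 0, -0.5, 0, 50], [0, 0, 0, 0, -1, 0, 50]]

```text
time_s: 11.57
tcp_pos: [0.4184, 0.2108, 0.0555]
ee_rot: [[-0.09, -0.001, -0.996], [0.996, -0.001, -0.09], [-0.001, -1.0, 0.001]]
wrist_force: [0.1, -0.1, -1.2]
gripper_width: 0.687
```

```bash
python3 -c "
from h import *
go(418.4,211,46,185.1)
c=optics.capture('side')
crop(c,'s8',240,210,390,320,5)"
```

```text
t 11.57 tcp [418.4 210.8  55.5] psi 185.16 tilt y [-7.e-04 -8.e-04 -1.e+00] w 59.7 F [ 0.1 -0.1 -1.2] j [ 47.  20. -34.  -0. -36. -42.]
shift cm [ 0.02  0.95 -0.  ] turn rv [-0.001  0.001 -0.001] dist 9 dpsi -0.1
```

View pics/s8.png

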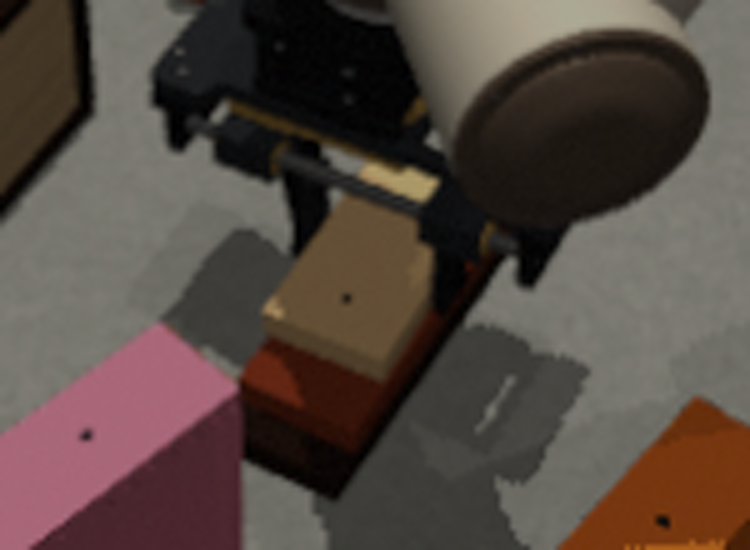

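Request:
step_arm:
  moves:
    - [[0, 0, 0, 0, -3, 0, 50], [0, 0, 0, 0, -7, 0, 50], [0, 0, 0, -1, -11, 0, 50], [0, 0, 0, -3, -15, -0.5, 50], [0, 0, 0, -6, -18, -1.5, 50]]

```text
time_s: 12.03
tcp_pos: [0.4378, 0.1566, 0.2357]
ee_rot: [[-0.093, 0.004, -0.996], [0.996, 0.003, -0.093], [0.003, -1.0, -0.004]]
wrist_force: [0.1, 1.2, -1.7]
gripper_width: 0.686
```

```bash
python3 -c "
from h import *
go(625.8,-246.7,230,189.3)"
```

```text
t 12.03 tcp [437.8 156.6 235.7] psi 185.35 tilt y [ 0.0041  0.0029 -1.    ] w 59.7 F [ 0.1  1.2 -1.7] j [ 40.   6. -21.   0. -63. -34.]
shift cm [-41.91   0.52 -14.95] turn rv [ 0.004 -0.069  0.002] dist 445 dpsi 3.9
```

Request:
step_arm:
  moves:
    - [[0, -0.02, 0, -3.7, 0, -1.2, 50], [0, -0.04, 0, -7.4, 0, -2.5, 50], [0, -0.069, 0, -11.1, 0, -3.8, 50], [0, -0.069, 0, -14.8, 0, -5.2, 50], [0, -0.069, 0, -18.5, 0, -6.6, 50]]

```text
time_s: 12.45
tcp_pos: [0.5201, -0.0242, 0.2324]
ee_rot: [[-0.159, 0.001, -0.987], [0.987, 0.0, -0.159], [0.0, -1.0, -0.001]]
wrist_force: [-0.4, 1.2, -0.2]
gripper_width: 0.686
```

Request:
step_arm:
  moves:
    - [[0, 0, 0, -3.7, 0, -1.6, 50], [0, 0, 0, -7.4, 0, -3.2, 50], [0, 0, 0, -11.1, 0, -4.8, 50], [0, 0, 0, -14.8, 0, -6.3, 50], [0, 0, 0, -18.5, 0, -7.8, 50]]

```text
time_s: 12.87
tcp_pos: [0.6267, -0.1946, 0.2319]
ee_rot: [[-0.158, -0.0, -0.987], [0.987, 0.0, -0.158], [0.0, -1.0, 0.0]]
wrist_force: [0.8, 1.3, 0.2]
gripper_width: 0.687
```

```bash
python3 -c "
from h import *
go(625.8,-246.7,180,189.3)"
```

```text
t 12.87 tcp [ 626.7 -194.6  231.9] psi 189.09 tilt y [-1.e-04  2.e-04 -1.e+00] w 59.8 F [0.8 1.3 0.2] j [ -3.  25.   5.  -0. -70.  12.]
shift cm [-5.13  5.19  0.91] turn rv [-0.    -0.004  0.   ] dist 74 dpsi 0.2
```

Request:
step_arm:
  moves:
    - [[0, -0.004, 0, -2, 0, 0.4, 50], [0, -0.004, 0, -4, 1, 0.8, 50], [0, -0.004, 0, -5.1, 3, 0.9, 50], [0, -0.004, 0, -5.1, 5.2, 0.9, 50], [0, -0.004, 0, -5.1, 6.2, 0.9, 50]]

```text
time_s: 13.28
tcp_pos: [0.6235, -0.2449, 0.1665]
ee_rot: [[-0.16, -0.005, -0.987], [0.987, 0.002, -0.16], [0.003, -1.0, 0.005]]
wrist_force: [0.0, 0.4, -1.1]
gripper_width: 0.683
```

Request:
step_arm:
  moves:
    - [[0, 0, 0, 0, 1, 0, 50], [0, 0, 0, 0, 1.7, 0, 50], [0, 0, 0, 0, 1.7, 0, 50], [0, 0, 0, 0, 1.7, 0, 50], [0, 0, 0, 0, 1.7, 0, 50]]

```text
time_s: 13.7
tcp_pos: [0.6262, -0.2442, 0.1542]
ee_rot: [[-0.163, 0.002, -0.987], [0.987, -0.001, -0.163], [-0.001, -1.0, -0.002]]
wrist_force: [0.4, 0.4, -0.6]
gripper_width: 0.691
```

```bash
python3 -c "
from h import *
go(625.8,-246.7,134,189.3)
c=optics.capture('side'); crop(c,'s9',280,60,430,180,5)
c=optics.capture('wrist'); crop(c,'w9',0,0,640,400,1.25)
go(625.8,-246.7,134,189.3)"
```

```text
t 13.7 tcp [ 626.2 -244.2  154.2] psi 189.39 tilt y [ 2.3e-03 -8.0e-04 -1.0e+00] w 60.2 F [ 0.4  0.4 -0.6] j [ -8.  30.   1.   0. -61.  17.]
shift cm [-0.23  2.02  0.09] turn rv [ 0.002  0.002 -0.001] dist 20 dpsi -0.1
t 13.8 tcp [ 626.1 -244.3  154.1] psi 189.37 tilt y [ 2.2e-03 -5.0e-04 -1.0e+00] w 59.6 F [-0.2  0.1 -0.4] j [ -8.  30.   1.   0. -61.  17.]
shift cm [-0.23  2.01  0.07] turn rv [ 0.002  0.001 -0.001] dist 20 dpsi -0.1
```

View pics/s9.png

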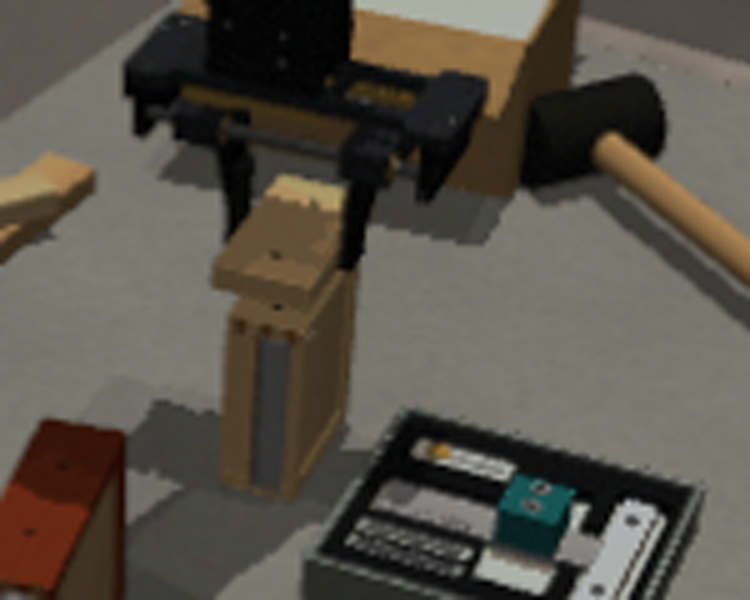

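View pics/w9.png

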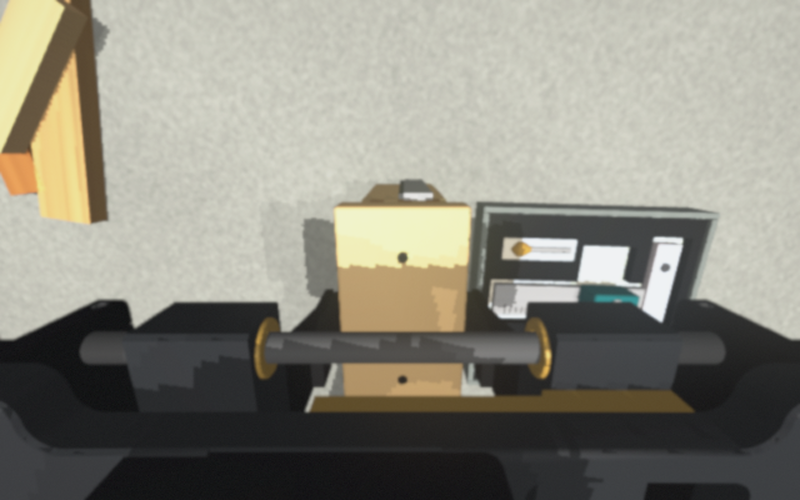

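```bash
python3 -c "
from h import *
c=optics.capture('wrist')
P=plane(c,np.array([[402,258],[402,380]])/1.25,.157)*1000; d=P[0]-P[1]
print(P.round(1),P.mean(0).round(1),np.linalg.norm(d),np.degrees(np.arctan2(d[1],d[0]))+90)
P=plane(c,np.array([[335,206],[470,206]])/1.25,.157)*1000; print(P.round(1),P.mean(0).round(1))
go(625.8,-246.7,134,189.3)
"
```

```text
[[ 631.7 -274.9  157. ]
 [ 621.3 -211.9  157. ]] [ 626.5 -243.4  157. ] 63.84968260412952 9.305660381675892
[[ 663.9 -293.3  157. ]
 [ 606.6 -302.7  157. ]] [ 635.3 -298.   157. ]
t 13.85 tcp [ 625.9 -244.4  153.9] psi 189.36 tilt y [ 1.9e-03 -4.0e-04 -1.0e+00] w 59.1 F [-0.4  0.1 -1.1] j [ -8.  30.   1.   0. -61.  17.]
shift cm [-0.23  1.99  0.05] turn rv [ 0.002  0.001 -0.001] dist 20 dpsi -0.1
```

Request:
step_arm:
  moves:
    - [[0, 0, 0, -0.3, 0.4, 0.06, 50], [0, 0, 0, -0.3, 0.8, 0.06, 50], [0, 0, 0, -0.3, 1.2, 0.06, 50], [0, 0, 0, -0.3, 1.6, 0.06, 50], [0, 0, 0, -0.3, 1.8, 0.06, 50]]

```text
time_s: 14.27
tcp_pos: [0.6248, -0.2474, 0.1336]
ee_rot: [[-0.162, -0.002, -0.987], [0.987, 0.0, -0.162], [0.001, -1.0, 0.002]]
wrist_force: [0.5, 0.1, -1.8]
gripper_width: 0.687
```

Request:
step_arm:
  moves:
    - [[0, 0, 0, 0, 0, 0, 50], [0, 0, 0, 0, 0, 0, 50], [0, 0, 0, 0, 0, 0, 50], [0, 0, 0, 0, 0, 0, 50], [0, 0, 0, 0, 0, 0, 50]]

```text
time_s: 14.68
tcp_pos: [0.6254, -0.2475, 0.135]
ee_rot: [[-0.162, 0.0, -0.987], [0.987, -0.0, -0.162], [-0.0, -1.0, -0.0]]
wrist_force: [-0.0, 0.0, -0.3]
gripper_width: 0.688
```

```bash
python3 -c "
from h import *
go(625.8,-247.5,134,189.3)
c=optics.capture('side'); crop(c,'s10',300,90,370,150,10)
c=optics.capture('side');go(625.8,-247.5,134,189.3)"
```

```text
t 14.68 tcp [ 625.4 -247.5  135. ] psi 189.34 tilt y [ 3.e-04 -0.e+00 -1.e+00] w 59.9 F [-0.   0.  -0.3] j [ -8.  31.   0.  -0. -59.  17.]
shift cm [-0.01  0.1  -0.04] turn rv [ 0.     0.001 -0.   ] dist 1 dpsi -0.0
t 14.78 tcp [ 625.4 -247.5  134.9] psi 189.34 tilt y [ 2.e-04 -0.e+00 -1.e+00] w 59.8 F [ 0.7 -0.5 -0.6] j [ -8.  31.   0.  -0. -59.  17.]
shift cm [-0.01  0.09 -0.04] turn rv [ 0.     0.001 -0.   ] dist 1 dpsi -0.0
```

View pics/s10.png

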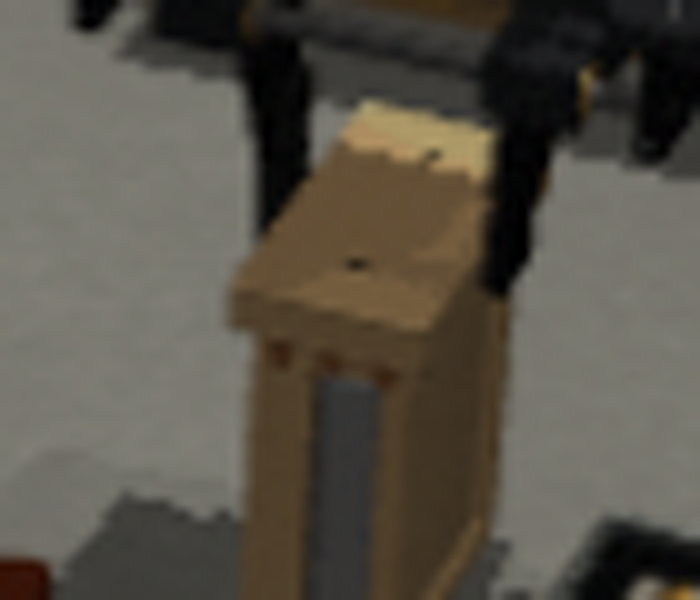

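Request:
step_arm:
  moves:
    - [[0, 0, 0, 0, 0.15, 0, 50], [0, 0, 0, 0, 0.15, 0, 50], [0, 0, 0, 0, 0.15, 0, 50], [0, 0, 0, 0, 0.15, 0, 75], [0, 0, 0, 0, 0.15, 0, 85]]

```text
time_s: 15.2
tcp_pos: [0.6253, -0.2475, 0.1333]
ee_rot: [[-0.162, -0.0, -0.987], [0.987, 0.0, -0.162], [0.0, -1.0, 0.0]]
wrist_force: [-0.5, -0.2, 0.1]
gripper_width: 0.762
```

Request:
step_arm:
  moves:
    - [[0, 0, 0, 0, 0, 0, 90], [0, 0, 0, 0, 0, 0, 90], [0, 0, 0, 0, 0, 0, 90], [0, 0, 0, 0, -2, 0, 90], [0, 0, 0, 0, -5, 0, 100]]

```text
time_s: 15.62
tcp_pos: [0.6231, -0.2469, 0.1799]
ee_rot: [[-0.162, -0.008, -0.987], [0.987, 0.002, -0.162], [0.004, -1.0, 0.008]]
wrist_force: [0.7, -0.6, -0.6]
gripper_width: 0.918
```

Request:
step_arm:
  moves:
    - [[0, 0, 0, 2, -4, 0, 100], [0, 0, 0, 5, -7, 0, 100], [0, 0, 0, 8, -8, 0, 100], [0, 0, 0, 8, -8, 0, 100], [0, 0, 0, 8, -8, 0, 100]]

```text
time_s: 16.03
tcp_pos: [0.6126, -0.1671, 0.265]
ee_rot: [[-0.165, 0.003, -0.986], [0.986, 0.0, -0.165], [-0.0, -1.0, -0.003]]
wrist_force: [0.9, -0.1, -0.6]
gripper_width: 1.003
```

```bash
python3 -c "
from h import *
go(415,290,300,183)
c=optics.capture('wrist'); crop(c,'w11',200,0,430,200,3.4)
c=optics.capture('top'); crop(c,'t11',415,120,495,180,9)
c=optics.capture('side'); crop(c,'s11',300,90,370,150,10)
"
```

```text
t 16.03 tcp [ 612.6 -167.1  265. ] psi 189.48 tilt y [ 3.1e-03  2.0e-04 -1.0e+00] w 87.3 F [ 0.9 -0.1 -0.6] j [ -1.  22.   5.  -0. -73.  10.]
shift cm [48.34 -3.55 11.95] turn rv [ 0.003  0.113 -0.   ] dist 499 dpsi -6.5
```

View pics/w11.png

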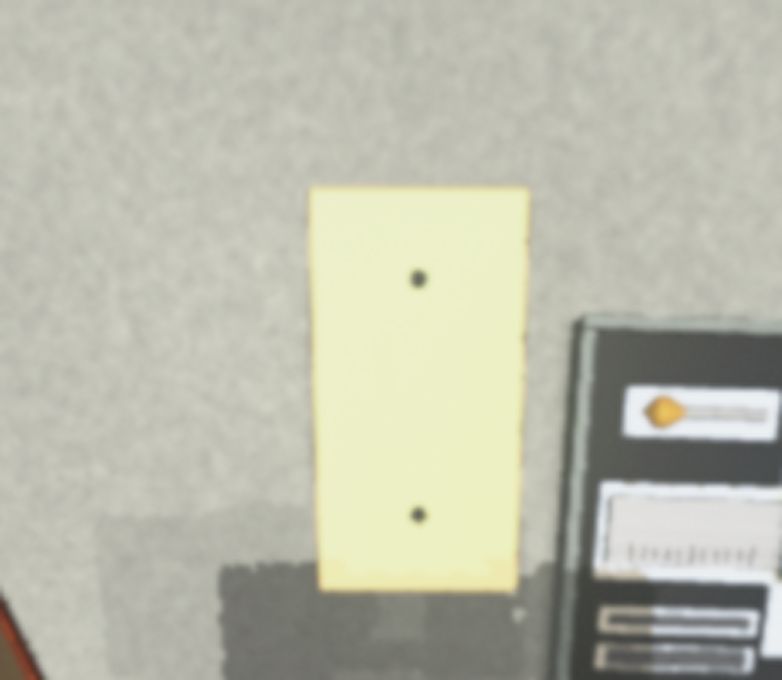

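View pics/t11.png

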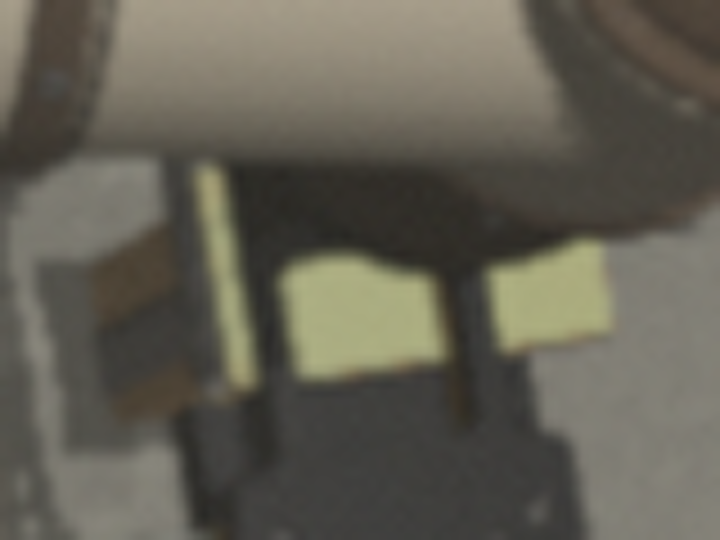

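View pics/s11.png

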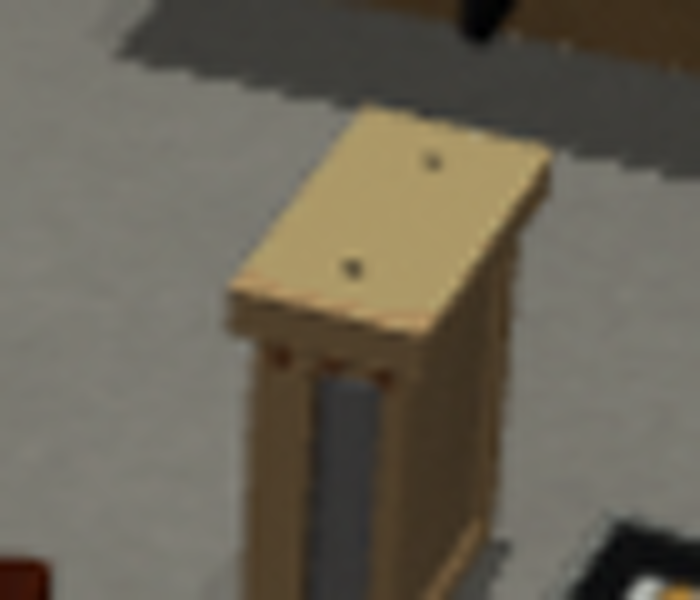

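```bash
python3 -c "
from h import *
c=optics.capture('wrist')
P=plane(c,(np.array([[418,279],[418,515],[310,187],[529,187],[517,591],[320,591]])+.5)/3.4-.5+[200,0],.136)*1000; d=P[0]-P[1]
print(P[:2].mean(0).round(1),P[2:].mean(0).round(1),np.degrees(np.arctan2(d[1],d[0]))+90)
go(415,290,300,183)
"
```

```text
[ 624.1 -248.5  136. ] [ 623.8 -248.6  136. ] 9.293734336486509
t 16.23 tcp [ 611.9 -169.3  261.8] psi 189.28 tilt y [-2.7e-03  1.0e-04 -1.0e+00] w 86.4 F [ 0.3  0.3 -0.9] j [ -1.  22.   5.  -0. -73.  10.]
shift cm [48.51 -3.76 12.03] turn rv [-0.003  0.11   0.   ] dist 501 dpsi -6.3
```

Request:
step_arm:
  moves:
    - [[0, 0, 0, 4, -0.5, 0.5, 100], [0, 0, 0, 8, -1, 1, 100], [0, 0, 0, 12, -2, 1.5, 100], [0, 0, 0, 16, -3, 2, 100], [0, 0, 0, 20, -3.8, 2.5, 100]]

```text
time_s: 16.65
tcp_pos: [0.5547, 0.0252, 0.3009]
ee_rot: [[-0.16, -0.001, -0.987], [0.987, -0.001, -0.16], [-0.001, -1.0, 0.001]]
wrist_force: [0.9, 0.5, 0.8]
gripper_width: 1.001
```

Request:
step_arm:
  moves:
    - [[0, 0, 0, 3, 0, 0.2, 100], [0, 0, 0, 5, 0, 0.2, 100], [0, 0, 0, 5, 0, 0.2, 100], [0, 0, 0, 5, 0, 0.2, 100], [0, 0, 0, 5, 0, 0.2, 100]]

```text
time_s: 17.07
tcp_pos: [0.5453, 0.0728, 0.3005]
ee_rot: [[-0.161, -0.002, -0.987], [0.987, -0.001, -0.161], [-0.001, -1.0, 0.002]]
wrist_force: [-0.2, -0.2, 0.4]
gripper_width: 0.998
```

```bash
python3 -c "
from h import *
c=optics.capture('wrist'); crop(c,'w12',0,0,640,400,1.25)
go(415,290,300,183)
print(mask_rect(c,(0,120,120),(12,255,255),(220,20,400,200),.12,save='n12')[0])
"
```

```text
t 17.12 tcp [545.3  72.5 300.6] psi 189.24 tilt y [-1.3e-03 -8.0e-04 -1.0e+00] w 86.8 F [-0.2 -1.1 -0.7] j [ 24.  12.  -4.   0. -74. -15.]
shift cm [23.56  0.06  9.37] turn rv [-0.001  0.109 -0.001] dist 254 dpsi -6.2
[628.1   4.8 137.   48.1 107.1]
```

View pics/w12.png

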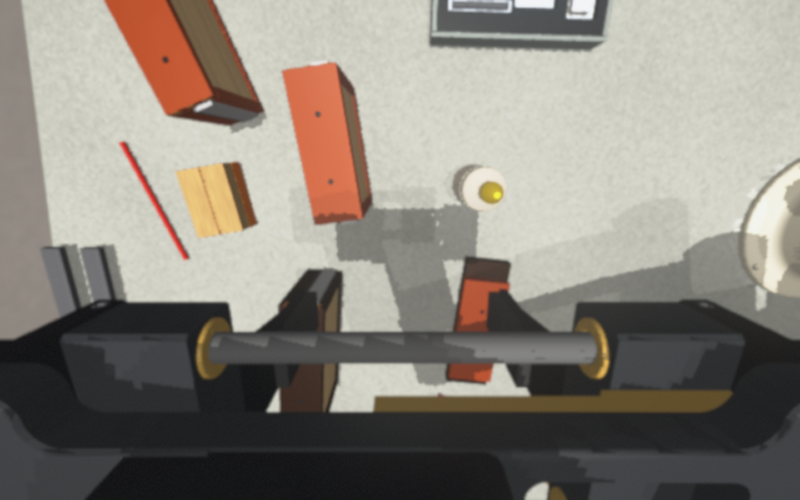

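View pics/n12.png

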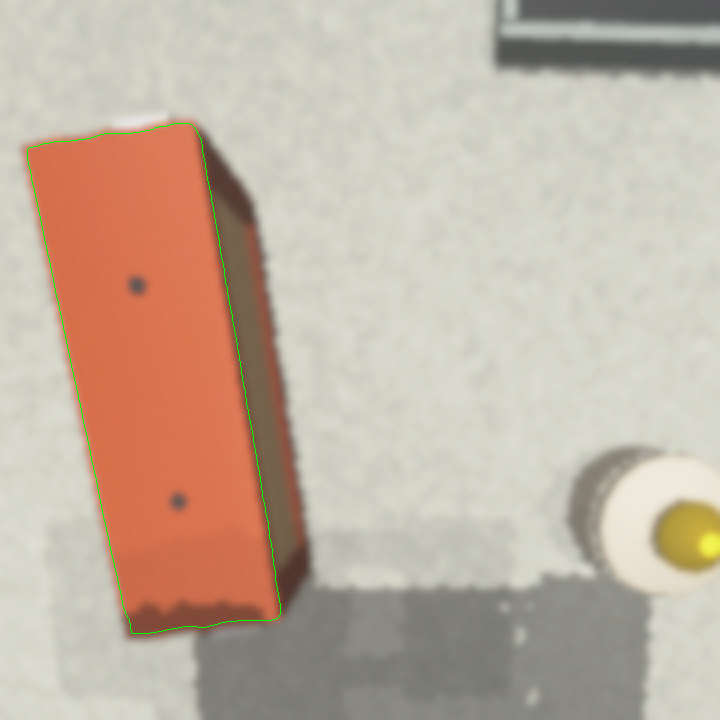

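The view agrees with the top camera. The mahogany box meant is at (628.2, 4.8) with yaw 17.1°. The other one at (190,60) is farther right. Now back to the pile.

Request:
step_arm:
  moves:
    - [[0, 0.02, 0, 3.8, 0, 1.5, 100], [0, 0.05, 0, 7.6, 0, 3, 100], [0, 0.08, 0, 11.4, 0, 4.5, 100], [0, 0.109, 0, 15.2, 0, 6, 100], [0, 0.109, 0, 19, 0, 7.6, 100]]

```text
time_s: 17.53
tcp_pos: [0.439, 0.2489, 0.3011]
ee_rot: [[-0.05, -0.0, -0.999], [0.999, -0.0, -0.05], [-0.0, -1.0, 0.0]]
wrist_force: [1.4, 0.9, -0.7]
gripper_width: 0.999
```

```bash
python3 -c "
from h import *
go(417,285,300,183)"
```

```text
t 17.53 tcp [439.  248.9 301.1] psi 182.86 tilt y [-0.e+00 -3.e-04 -1.e+00] w 86.9 F [ 1.4  0.9 -0.7] j [ 48.   8.  -9.   0. -73. -45.]
shift cm [3.72 0.11 2.02] turn rv [-0.    -0.003 -0.   ] dist 42 dpsi 0.1
```

Request:
step_arm:
  moves:
    - [[0, 0, 0, 2, 0, 1, 100], [0, 0, 0, 3.7, 0, 2, 100], [0, 0, 0, 3.7, 0, 2, 100], [0, 0, 0, 3.7, 0, 2, 100], [0, 0, 0, 3.7, 0, 2, 100]]

```text
time_s: 17.95
tcp_pos: [0.418, 0.2838, 0.301]
ee_rot: [[-0.052, -0.0, -0.999], [0.999, -0.001, -0.052], [-0.001, -1.0, 0.0]]
wrist_force: [-0.4, 0.2, 0.9]
gripper_width: 0.998
```

```bash
python3 -c "
from h import *
c=optics.capture('wrist')
np.save('c.npy',c,allow_pickle=True)
go(417,285,300,183)
print('mid',mask_rect(c,(0,90,90),(14,255,255),(240,20,400,190),.032,save='n13')[0])
"
```

```text
t 18.0 tcp [418.1 283.6 301.1] psi 182.98 tilt y [-2.e-04 -5.e-04 -1.e+00] w 87.3 F [-0.3  0.7 -0. ] j [ 53.   8.  -9.   0. -73. -50.]
shift cm [0.15 0.11 0.1 ] turn rv [-0.    -0.    -0.001] dist 2 dpsi 0.0
mid [418.2 212.8 152.   59.4  93. ]
```

View pics/n13.png

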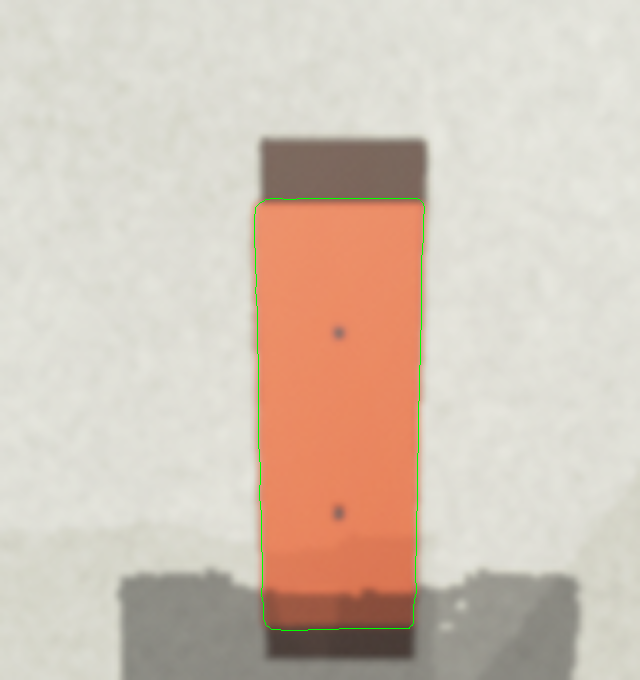

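```bash
cat > hl.py <<'E'
from h import *
def holes(pts,z,k,o,c=None):
    c=np.load('c.npy',allow_pickle=True).item() if c is None else c
    P=plane(c,(np.array(pts,float)+.5)/k-.5+np.array(o),z)*1000; d=P[0]-P[1]
    print('mid',P[:2].mean(0).round(1),'yaw',(np.degrees(np.arctan2(d[1],d[0]))%180-90).round(2),'d',np.linalg.norm(d).round(1), P[:2].round(1).tolist())
    if len(P)>2: print(P[2:].mean(0).round(1))
E
python3 -c "
from hl import *
holes([(338,333),(338,512),(255,199),(425,199),(413,627),(265,627)],.032,4,(240,20))
go(418.1,211.9,30,183)"
```

```text
mid [418.3 212.4  32. ] yaw 3.09 d 63.1 [[420.0, 180.9, 32.0], [416.6, 243.9, 32.0]]
[417.8 212.4  32. ]
t 18.0 tcp [418.1 283.6 301.1] psi 182.98 tilt y [-2.e-04 -5.e-04 -1.e+00] w 87.3 F [-0.3  0.7 -0. ] j [ 53.   8.  -9.   0. -73. -50.]
shift cm [-7.15 27.11  0.36] turn rv [-0.    -0.    -0.001] dist 280 dpsi 0.0
```

Request:
step_arm:
  moves:
    - [[0, 0, 0, -2, 3.5, 0.1, 100], [0, 0, 0, -4, 7, 0.2, 100], [0, 0, 0, -6, 10.5, 0.3, 100], [0, 0, 0, -7.1, 14, 0.4, 100], [0, 0, 0, -7.1, 17.5, 0.4, 100]]

```text
time_s: 18.42
tcp_pos: [0.4172, 0.2103, 0.1252]
ee_rot: [[-0.05, 0.0, -0.999], [0.999, 0.0, -0.05], [0.0, -1.0, -0.0]]
wrist_force: [1.0, 0.8, -1.0]
gripper_width: 0.999
```

Request:
step_arm:
  moves:
    - [[0, 0, 0, 0, 2.5, 0, 100], [0, 0, 0, 0, 5, 0, 100], [0, 0, 0, 0, 7, 0, 100], [0, 0, 0, 0, 8, 0, 100], [0, 0, 0, 0, 8.4, 0, 100]]

```text
time_s: 18.83
tcp_pos: [0.417, 0.2116, 0.0404]
ee_rot: [[-0.051, -0.003, -0.999], [0.999, -0.003, -0.051], [-0.003, -1.0, 0.003]]
wrist_force: [0.1, -0.6, 0.0]
gripper_width: 0.999
```

Request:
step_arm:
  moves:
    - [[0, 0, 0, 0, 0.5, 0, 100], [0, 0, 0, 0, 0.5, 0, 100], [0, 0, 0, 0, 0.5, 0, 100], [0, 0, 0, 0, 0.5, 0, 100], [0, 0, 0, 0, 0.5, 0, 100]]

```text
time_s: 19.25
tcp_pos: [0.4176, 0.214, 0.0381]
ee_rot: [[-0.054, 0.001, -0.999], [0.999, 0.001, -0.054], [0.001, -1.0, -0.001]]
wrist_force: [-0.3, 1.0, -0.0]
gripper_width: 0.997
```

```bash
python3 -c "
from h import *
go(418.2,212.3,30,183)"
```

```text
t 19.25 tcp [417.6 214.   38.1] psi 183.1 tilt y [ 0.0014  0.0014 -1.    ] w 86.8 F [-0.3  1.  -0. ] j [ 47.  22. -35.   0. -33. -44.]
shift cm [-0.18  0.81 -0.05] turn rv [0.001 0.002 0.001] dist 8 dpsi -0.1
```

Request:
step_arm:
  moves:
    - [[0, 0, 0, -0.1, 0.4, 0, 100], [0, 0, 0, -0.1, 0.8, 0, 100], [0, 0, 0, -0.1, 0.8, 0, 100], [0, 0, 0, -0.1, 0.8, 0, 60], [0, 0, 0, -0.1, 0.8, 0, 50]]

```text
time_s: 19.67
tcp_pos: [0.4172, 0.2127, 0.0292]
ee_rot: [[-0.054, -0.0, -0.999], [0.999, -0.0, -0.054], [-0.0, -1.0, 0.0]]
wrist_force: [-0.8, -0.2, -0.1]
gripper_width: 0.921
```

Request:
step_arm:
  moves:
    - [[0, 0, 0, 0, 0, 0, 50], [0, 0, 0, 0, 0, 0, 50], [0, 0, 0, 0, 0, 0, 50], [0, 0, 0, 0, 0, 0, 50], [0, 0, 0, 0, 0, 0, 50]]

```text
time_s: 20.08
tcp_pos: [0.4173, 0.2127, 0.0294]
ee_rot: [[-0.054, 0.0, -0.999], [0.999, 0.0, -0.054], [0.0, -1.0, -0.0]]
wrist_force: [0.1, 0.7, 0.1]
gripper_width: 0.685
```

Request:
step_arm:
  moves:
    - [[0, 0, 0, 0, -0.5, 0, 50], [0, 0, 0, 0, -1, 0, 50], [0, 0, 0, 0, -2, 0, 50], [0, 0, 0, 0, -2, 0, 50], [0, 0, 0, 0, -2, 0, 50]]

```text
time_s: 20.5
tcp_pos: [0.4175, 0.213, 0.0499]
ee_rot: [[-0.054, 0.001, -0.999], [0.999, 0.001, -0.054], [0.001, -1.0, -0.001]]
wrist_force: [0.3, 0.0, -0.3]
gripper_width: 0.682
```

```bash
python3 -c "
from h import *
go(418.2,212.3,30,183)
c=optics.capture('side')
crop(c,'s14',240,210,390,320,5)"
```

```text
t 20.5 tcp [417.5 213.   49.9] psi 183.09 tilt y [ 0.0012  0.0014 -1.    ] w 59.3 F [ 0.3  0.  -0.3] j [ 47.  20. -34.  -0. -35. -44.]
shift cm [-0.07  1.99 -0.06] turn rv [0.001 0.002 0.001] dist 20 dpsi -0.1
```

View pics/s14.png

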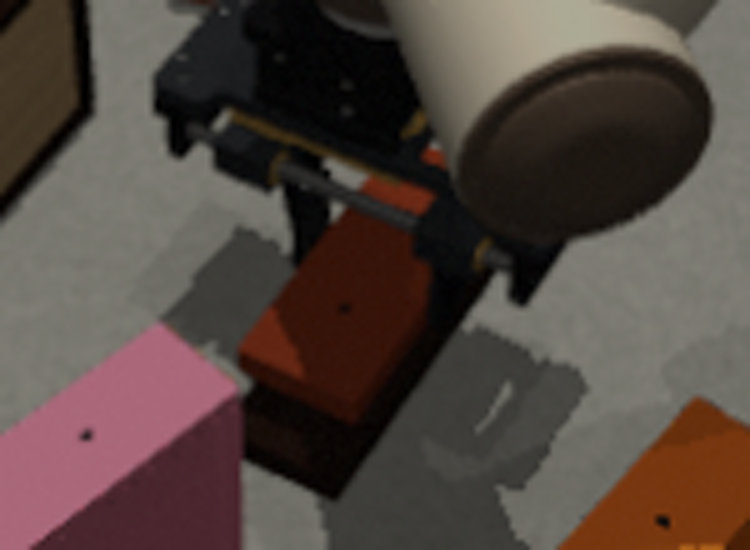

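Request:
step_arm:
  moves:
    - [[0, 0, 0, 0, -3, 0, 50], [0, 0, 0, 0, -6.5, 0, 50], [0, 0, 0, -1, -10, -1, 50], [0, 0, 0, -3, -13, -3, 50], [0, 0, 0, -6, -15.5, -6, 50]]

```text
time_s: 20.97
tcp_pos: [0.476, 0.1609, 0.2036]
ee_rot: [[-0.058, 0.003, -0.998], [0.998, 0.002, -0.058], [0.002, -1.0, -0.003]]
wrist_force: [1.5, 2.4, -1.7]
gripper_width: 0.683
```

```bash
python3 -c "
from h import *
go(628.2,4.8,205,197.1)"
```

```text
t 20.97 tcp [476.  160.9 203.6] psi 183.31 tilt y [ 0.0033  0.0024 -1.    ] w 59.4 F [ 1.5  2.4 -1.7] j [ 37.  11. -19.   0. -59. -34.]
shift cm [-16.46  -0.13 -14.29] turn rv [ 0.004 -0.241  0.002] dist 218 dpsi 13.8
```

Request:
step_arm:
  moves:
    - [[0, -0.05, 0, -2.7, -0.1, -2.4, 50], [0, -0.1, 0, -5.4, -0.1, -4.8, 50], [0, -0.15, 0, -8.1, -0.1, -7.1, 50], [0, -0.2, 0, -10.8, -0.1, -9.4, 50], [0, -0.24, 0, -13.5, -0.1, -11.7, 50]]

```text
time_s: 21.38
tcp_pos: [0.6001, 0.0303, 0.2006]
ee_rot: [[-0.292, -0.002, -0.956], [0.956, -0.0, -0.292], [0.0, -1.0, 0.002]]
wrist_force: [0.4, 0.9, -0.3]
gripper_width: 0.685
```

```bash
python3 -c "
from h import *
go(628.2,4.8,155,197.1)"
```

```text
t 21.38 tcp [600.1  30.3 200.6] psi 196.96 tilt y [-1.6e-03 -1.0e-04 -1.0e+00] w 59.6 F [ 0.4  0.9 -0.3] j [ 18.  21.  -6.  -0. -63.  -1.]
shift cm [-3.26  4.55 -1.95] turn rv [-0.002 -0.002  0.   ] dist 59 dpsi 0.1
```

Request:
step_arm:
  moves:
    - [[0, -0.002, 0, -1.5, 0.3, -0.9, 50], [0, -0.002, 0, -3.1, 1.3, -1.8, 50], [0, -0.002, 0, -3.1, 2.8, -1.8, 50], [0, -0.002, 0, -3.1, 4, -1.8, 50], [0, -0.002, 0, -3.1, 4.5, -1.8, 50]]

```text
time_s: 21.8
tcp_pos: [0.6243, 0.0067, 0.153]
ee_rot: [[-0.29, -0.006, -0.957], [0.957, -0.001, -0.29], [0.001, -1.0, 0.006]]
wrist_force: [-0.0, 0.6, -0.5]
gripper_width: 0.687
```

Request:
step_arm:
  moves:
    - [[0, 0, 0, 0, 0, 0, 50], [0, 0, 0, 0, 0, 0, 50], [0, 0, 0, 0, 0, 0, 50], [0, 0, 0, 0, 0, 0, 50], [0, 0, 0, 0, 0, 0, 50]]

```text
time_s: 22.22
tcp_pos: [0.6262, 0.0077, 0.1574]
ee_rot: [[-0.292, 0.002, -0.956], [0.956, 0.0, -0.292], [-0.0, -1.0, -0.002]]
wrist_force: [-0.7, 0.7, -1.5]
gripper_width: 0.686
```

```bash
python3 -c "
from h import *
c=optics.capture('wrist');np.save('c.npy',c,allow_pickle=True); crop(c,'w15',200,60,440,330,2.5)
go(628.2,4.8,134,197.1)
c=optics.capture('side'); crop(c,'s15',230,110,350,220,6)
"
```

```text
t 22.27 tcp [626.1   7.6 157.2] psi 196.98 tilt y [ 1.4e-03  4.0e-04 -1.0e+00] w 59.6 F [ 0.2  0.1 -1.4] j [ 15.  26.  -6.   0. -59.   1.]
shift cm [-0.33  2.32 -0.12] turn rv [ 0.001 -0.002 -0.   ] dist 24 dpsi 0.1
```

View pics/w15.png

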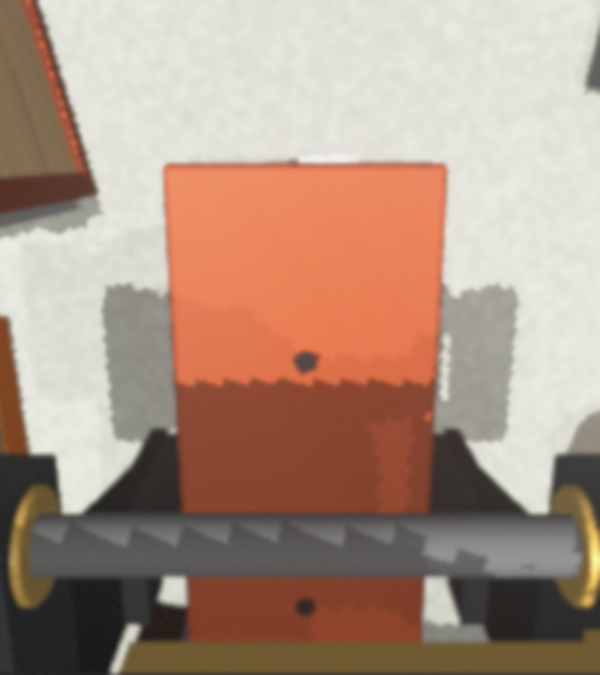

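View pics/s15.png

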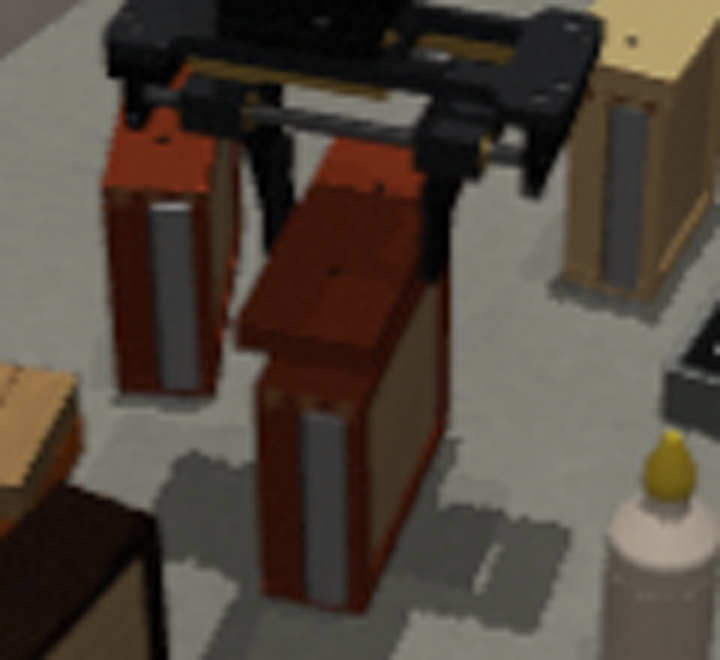

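```bash
python3 -c "
from hl import *
holes([(305,362),(305,606)],.160,2.5,(200,60))
P=plane(np.load('c.npy',allow_pickle=True).item(),(np.array([[165,165],[446,165]])+.5)/2.5-.5+[200,60],.160)*1000;m=P.mean(0);a=np.radians(17);print(P,'centre from end',m[:2]+75*np.array([-np.sin(a),np.cos(a)]))
"
```

```text
mid [626.8   7.5 160. ] yaw 16.92 d 63.7 [[636.1, -23.0, 160.0], [617.5, 38.0, 160.0]]
[[676.1873256  -55.25748132 160.        ]
 [620.53759094 -72.18692694 160.        ]] centre from end [626.43458041   8.00065257]
```

Request:
step_arm:
  moves:
    - [[0, -0.003, 0, -0.3, 0.5, -0.06, 50], [0, -0.003, 0, -0.3, 1, -0.06, 50], [0, -0.003, 0, -0.3, 1.5, -0.06, 50], [0, -0.003, 0, -0.3, 1.9, -0.06, 50], [0, -0.003, 0, -0.3, 2.1, -0.06, 50]]

```text
time_s: 22.73
tcp_pos: [0.6267, 0.0045, 0.1342]
ee_rot: [[-0.294, -0.002, -0.956], [0.956, -0.0, -0.294], [0.0, -1.0, 0.002]]
wrist_force: [-0.5, 0.2, -0.4]
gripper_width: 0.685
```

Request:
step_arm:
  moves:
    - [[0, 0, 0, 0, 0, 0, 50], [0, 0, 0, 0, 0, 0, 50], [0, 0, 0, 0, 0, 0, 50], [0, 0, 0, 0, 0, 0, 50], [0, 0, 0, 0, 0, 0, 50]]

```text
time_s: 23.15
tcp_pos: [0.6274, 0.0047, 0.1357]
ee_rot: [[-0.295, 0.001, -0.956], [0.956, 0.0, -0.295], [-0.0, -1.0, -0.001]]
wrist_force: [-0.2, 0.4, -0.9]
gripper_width: 0.688
```

```bash
python3 -c "
from h import *
go(627.6,4.7,134,197.1)
c=optics.capture('side')
go(627.6,4.7,134,197.1)"
```

```text
t 23.15 tcp [627.4   4.7 135.7] psi 197.13 tilt y [ 5.e-04  1.e-04 -1.e+00] w 59.9 F [-0.2  0.4 -0.9] j [ 15.  27.  -7.   0. -56.   2.]
shift cm [-0.01  0.17 -0.02] turn rv [ 0.001  0.001 -0.   ] dist 2 dpsi -0.0
t 23.2 tcp [627.4   4.7 135.7] psi 197.13 tilt y [ 5.e-04  1.e-04 -1.e+00] w 60.0 F [ 0.8  0.9 -0. ] j [ 15.  27.  -7.  -0. -56.   2.]
shift cm [-0.01  0.17 -0.02] turn rv [ 0.     0.001 -0.   ] dist 2 dpsi -0.0
```

Request:
step_arm:
  moves:
    - [[0, 0, 0, 0, 0.2, 0, 50], [0, 0, 0, 0, 0.22, 0, 50], [0, 0, 0, 0, 0.22, 0, 50], [0, 0, 0, 0, 0.22, 0, 75], [0, 0, 0, 0, 0.22, 0, 85]]

```text
time_s: 23.62
tcp_pos: [0.6273, 0.0047, 0.1333]
ee_rot: [[-0.295, 0.0, -0.956], [0.956, -0.0, -0.295], [-0.0, -1.0, -0.0]]
wrist_force: [-0.8, -0.9, 0.1]
gripper_width: 0.757
```

Request:
step_arm:
  moves:
    - [[0, 0, 0, 0, 0, 0, 90], [0, 0, 0, 0, 0, 0, 90], [0, 0, 0, 0, 0, 0, 90], [0, 0, 0, 0, -2, 0, 90], [0, 0, 0, 0, -5, 0, 100]]

```text
time_s: 24.03
tcp_pos: [0.625, 0.0044, 0.1802]
ee_rot: [[-0.294, -0.008, -0.956], [0.956, -0.001, -0.294], [0.001, -1.0, 0.008]]
wrist_force: [0.7, 1.1, -0.7]
gripper_width: 0.924
```

Request:
step_arm:
  moves:
    - [[0, 0, 0, 2, -4, 0, 100], [0, 0, 0, 5, -7, 0, 100], [0, 0, 0, 8, -11, 0, 100], [0, 0, 0, 9, -13, 0, 100], [0, 0, 0, 9, -13, 0, 100]]

```text
time_s: 24.45
tcp_pos: [0.6028, 0.0935, 0.3214]
ee_rot: [[-0.298, 0.014, -0.954], [0.954, 0.004, -0.298], [-0.001, -1.0, -0.015]]
wrist_force: [-0.5, -0.1, 0.8]
gripper_width: 0.996
```

Request:
step_arm:
  moves:
    - [[0, 0, 0, 0, 0, 0, 100], [0, 0, 0, 0, 0, 0, 100], [0, 0, 0, 0, 0, 0, 100], [0, 0, 0, 0, 0, 0, 100], [0, 0, 0, 0, 0, 0, 100]]

```text
time_s: 24.87
tcp_pos: [0.6006, 0.09, 0.3118]
ee_rot: [[-0.294, -0.002, -0.956], [0.956, -0.001, -0.294], [-0.0, -1.0, 0.003]]
wrist_force: [0.3, 0.5, 0.3]
gripper_width: 1.0
```

```bash
python3 -c "
from h import *
c=optics.capture('wrist');np.save('c.npy',c,allow_pickle=True); crop(c,'w16',220,0,420,200,3.5)
go(417,285,300,183)
print(mask_rect(c,(0,90,90),(14,255,255),(240,20,400,190),.136,save='n16')[0])
"
```

```text
t 24.92 tcp [600.7  90.1 312.1] psi 197.08 tilt y [-1.9e-03 -9.0e-04 -1.0e+00] w 87.0 F [-0.   0.2 -0.4] j [ 24.  18.   6.   0. -78.  -7.]
shift cm [24.03  1.23 11.83] turn rv [-0.002  0.246 -0.001] dist 268 dpsi -14.1
[627.9   5.1 149.3  59.7 107. ]
```

View pics/w16.png

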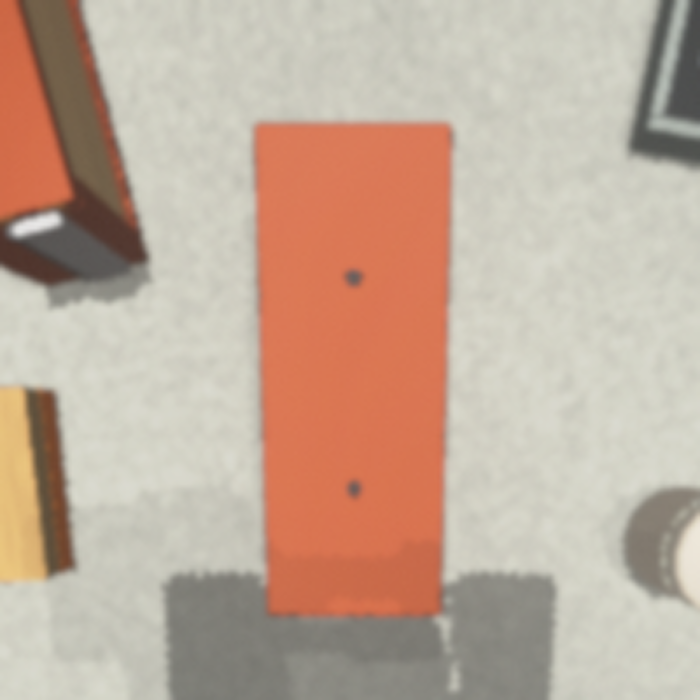

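The mahogany front sits at (627.9, 5.1) with yaw 17.0°, within 0.5 mm of its box. Next I'll look at the wenge box.

```bash
python3 -c "
from h import *
go(610,325,300,184.5)"
```

```text
t 24.92 tcp [600.7  90.1 312.1] psi 197.08 tilt y [-1.9e-03 -9.0e-04 -1.0e+00] w 87.0 F [-0.   0.2 -0.4] j [ 24.  18.   6.   0. -78.  -7.]
shift cm [22.18  1.19 -7.79] turn rv [-0.002  0.22  -0.001] dist 235 dpsi -12.6
```

Request:
step_arm:
  moves:
    - [[0, 0.05, 0, 3.7, 0.2, -1.3, 100], [0, 0.1, 0, 7.4, 0.5, -2.6, 100], [0, 0.15, 0, 11.1, 0.8, -3.9, 100], [0, 0.2, 0, 14.8, 1, -5.2, 100], [0, 0.22, 0, 18.5, 1.2, -6.5, 100]]

```text
time_s: 25.33
tcp_pos: [0.6083, 0.2879, 0.3007]
ee_rot: [[-0.076, -0.001, -0.997], [0.997, -0.001, -0.076], [-0.001, -1.0, 0.001]]
wrist_force: [0.6, 0.6, 0.9]
gripper_width: 0.998
```

Request:
step_arm:
  moves:
    - [[0, 0, 0, 2, 0, -0.4, 100], [0, 0, 0, 3.5, 0, -0.6, 100], [0, 0, 0, 3.5, 0, -0.6, 100], [0, 0, 0, 3.5, 0, -0.6, 100], [0, 0, 0, 3.5, 0, -0.6, 100]]

```text
time_s: 25.75
tcp_pos: [0.6118, 0.3208, 0.3013]
ee_rot: [[-0.078, -0.0, -0.997], [0.997, -0.0, -0.078], [-0.0, -1.0, 0.0]]
wrist_force: [-0.3, 0.3, -0.2]
gripper_width: 0.998
```

```bash
python3 -c "
from h import *
c=optics.capture('wrist');np.save('c.npy',c,allow_pickle=True)
im=cv2.convertScaleAbs(c['image'],alpha=1.6); d=dict(c);d['image']=im; crop(d,'w17',220,0,440,215,3.5)
go(417,285,300,183)
"
```

```text
t 25.8 tcp [611.8 320.5 301.6] psi 184.44 tilt y [ 2.e-04 -2.e-04 -1.e+00] w 87.1 F [ 0.1  0.1 -0.4] j [ 41.  27.  18.   0. -81. -37.]
shift cm [-2.04  0.16 19.7 ] turn rv [ 0.     0.025 -0.   ] dist 198 dpsi -1.4
```

View pics/w17.png

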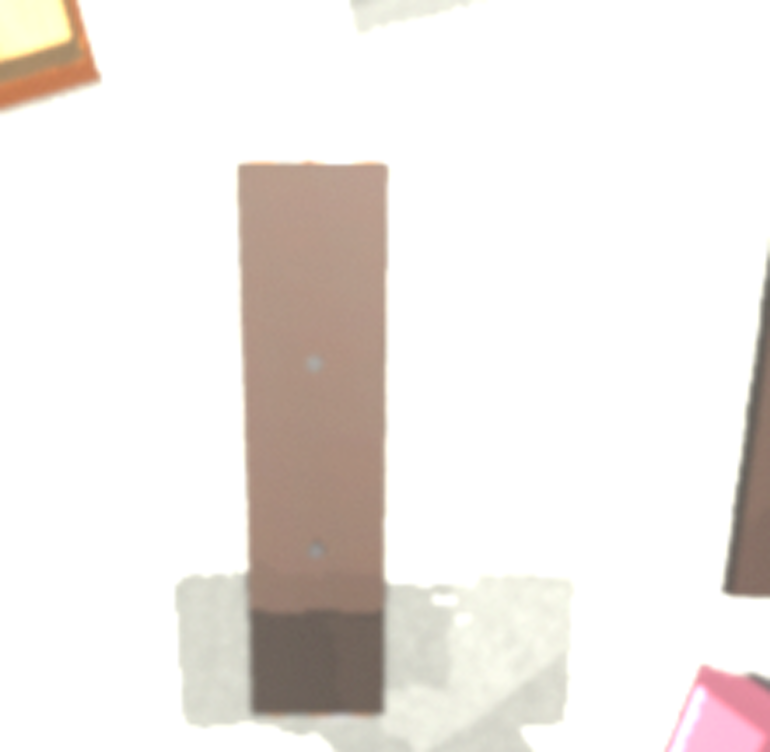

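```bash
python3 -c "
from hl import *
holes([(314,363),(316,551),(239,165),(387,165),(384,713),(252,713)],.12,3.5,(220,0))
c=np.load('c.npy',allow_pickle=True).item()
P=plane(c,(np.array([(239,165),(387,165),(384,713),(252,713)])+.5)/3.5-.5+[220,0],.12)*1000
print(rect(P/1000), [np.linalg.norm(P[i]-P[(i+1)%4]).round(1) for i in range(4)])
print(np.degrees(np.arctan2(*((P[3]-P[0]+P[2]-P[1])[:2][::-1])))-90)
go(417,290,300,182.8)
"
```

```text
mid [631.2 255.6 120. ] yaw 4.33 d 60.5 [[633.5, 225.4, 120.0], [628.9, 285.8, 120.0]]
[631.  255.8 120. ]
[631.2 255.9 175.5  47.3  94.4] [np.float64(45.5), np.float64(175.5), np.float64(47.3), np.float64(175.5)]
4.247583826489901
t 25.8 tcp [611.8 320.5 301.6] psi 184.44 tilt y [ 2.e-04 -2.e-04 -1.e+00] w 87.1 F [ 0.1  0.1 -0.4] j [ 41.  27.  18.   0. -81. -37.]
shift cm [-1.54  0.16 19.66] turn rv [ 0.     0.029 -0.   ] dist 197 dpsi -1.6
```

```bash
python3 -c "
from hl import *
go(417,290,300,182.8)
c=optics.capture('wrist');np.save('c.npy',c,allow_pickle=True)
d=dict(c);d['image']=cv2.convertScaleAbs(c['image'],alpha=1.6); crop(d,'w18',220,0,440,215,3.5)
t=optics.capture('top')
P=plane(t,(np.array([(68,138),(645,98),(662,252),(80,287)])+.5)/8-.5+[205,120],.12)*1000
print('top',rect(P/1000),P.mean(0).round(1))
h=cv2.cvtColor(c['image'],cv2.COLOR_RGB2GRAY)
s=cv2.resize(h[20:210,280:345],None,fx=4,fy=4,interpolation=cv2.INTER_CUBIC)
m=((s<130)*255).astype(np.uint8)
ct=max(cv2.findContours(m,cv2.RETR_EXTERNAL,cv2.CHAIN_APPROX_NONE)[0],key=cv2.contourArea).reshape(-1,2)
print('wrist',rect(plane(c,(ct+.5)/4-.5+[280,20],.12)))
"
```

```text
t 25.8 tcp [611.8 320.5 301.6] psi 184.44 tilt y [ 2.e-04 -2.e-04 -1.e+00] w 87.1 F [ 0.1  0.1 -0.4] j [ 41.  27.  18.   0. -81. -37.]
shift cm [-1.54  0.16 19.66] turn rv [ 0.     0.029 -0.   ] dist 197 dpsi -1.6
top [630.5 253.7 177.5  47.2  94.5] [630.8 253.9 120. ]
wrist [632.4 257.  179.6  52.8  95.6]
```

View pics/w18.png

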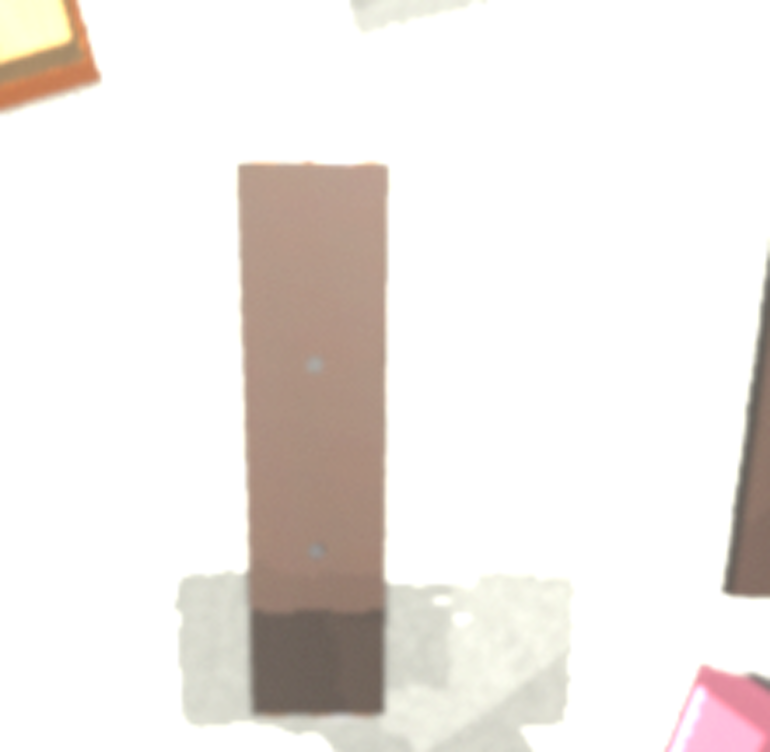

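Request:
step_arm:
  moves:
    - [[0, 0.029, 0, -0.3, 0, 4, 100], [0, 0.029, 0, -0.6, 0, 8, 100], [0, 0.029, 0, -0.9, 0, 12, 100], [0, 0.029, 0, -1.2, 0, 16, 100], [0, 0.029, 0, -1.5, 0, 19.6, 100]]

```text
time_s: 26.32
tcp_pos: [0.4156, 0.2899, 0.3015]
ee_rot: [[-0.049, 0.0, -0.999], [0.999, 0.001, -0.049], [0.001, -1.0, -0.0]]
wrist_force: [-0.6, 1.9, 0.6]
gripper_width: 1.001
```

Request:
step_arm:
  moves:
    - [[0, 0, 0, 0, 0, 0, 100], [0, 0, 0, 0, 0, 0, 100], [0, 0, 0, 0, 0, 0, 100], [0, 0, 0, 0, 0, 0, 100], [0, 0, 0, 0, 0, 0, 100]]

```text
time_s: 26.73
tcp_pos: [0.4184, 0.2916, 0.3009]
ee_rot: [[-0.049, -0.0, -0.999], [0.999, -0.0, -0.049], [-0.0, -1.0, 0.0]]
wrist_force: [0.5, -0.5, 0.1]
gripper_width: 1.001
```

```bash
python3 -c "
from hl import *
c=optics.capture('wrist');np.save('c.npy',c,allow_pickle=True)
d=dict(c);d['image']=cv2.convertScaleAbs(c['image'],alpha=1.6); crop(d,'w19',220,20,420,205,3.5)
t=optics.capture('top')
d=dict(t);d['image']=cv2.convertScaleAbs(t['image'],alpha=1.6); crop(d,'t19',225,205,320,255,8)
go(417,209,15,182.8)
"
```

```text
t 26.83 tcp [418.2 291.6 300.7] psi 182.8 tilt y [-6.e-04 -8.e-04 -1.e+00] w 86.9 F [-1.  -0.3  0.3] j [ 53.   8.  -9.   0. -73. -50.]
shift cm [-8.22 28.58  0.51] turn rv [-0.001 -0.    -0.001] dist 297 dpsi 0.0
```

View pics/w19.png

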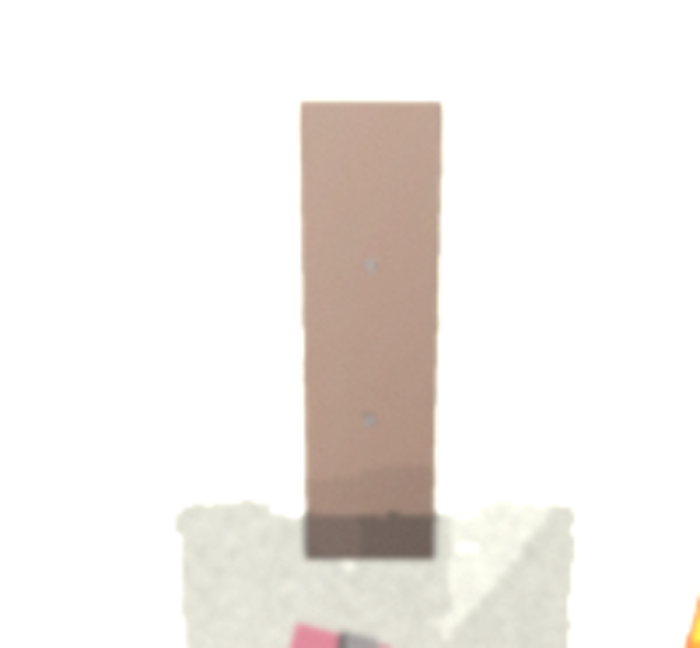

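View pics/t19.png

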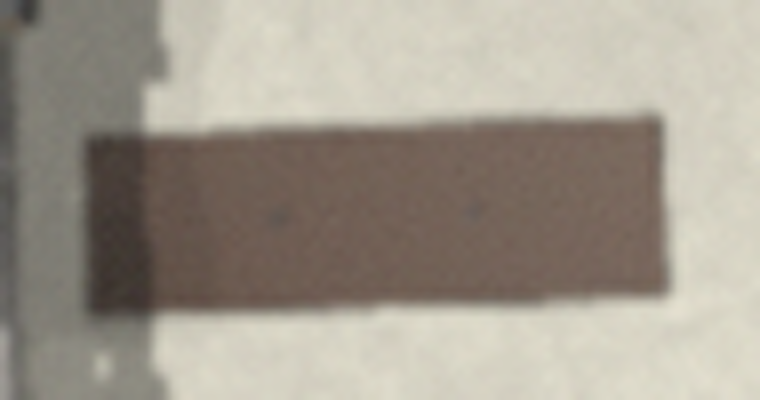

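```bash
python3 -c "
from hl import *
holes([(371,265),(369,419),(301,103),(441,103),(434,557),(305,557)],.016,3.5,(220,20))
t=optics.capture('top')
P=plane(t,(np.array([(85,138),(662,117),(667,294),(90,314)])+.5)/8-.5+[225,205],.016)*1000
print('top',rect(P/1000),P.mean(0).round(1))
go(417,209,15,182.8)
"
```

```text
mid [417.1 209.1  16. ] yaw 2.16 d 63.4 [[418.3, 177.4, 16.0], [415.9, 240.7, 16.0]]
[417.  209.4  16. ]
top [417.7 207.8 188.7  57.6  92.7] [417.7 207.9  16. ]
t 26.88 tcp [418.1 291.6 300.7] psi 182.81 tilt y [-6.e-04 -8.e-04 -1.e+00] w 87.0 F [ 0.  -0.   0.4] j [ 53.   8.  -9.   0. -73. -50.]
shift cm [-8.22 28.58  0.5 ] turn rv [-0.001  0.    -0.001] dist 297 dpsi -0.0
```

Request:
step_arm:
  moves:
    - [[0, 0, 0, -2, 3.5, 0.1, 100], [0, 0, 0, -4, 7, 0.2, 100], [0, 0, 0, -6, 10.5, 0.3, 100], [0, 0, 0, -8, 14, 0.4, 100], [0, 0, 0, -8.2, 17.8, 0.5, 100]]

```text
time_s: 27.3
tcp_pos: [0.4164, 0.207, 0.1222]
ee_rot: [[-0.048, 0.0, -0.999], [0.999, 0.0, -0.048], [0.0, -1.0, -0.0]]
wrist_force: [0.3, 0.8, -0.6]
gripper_width: 0.999
```

Request:
step_arm:
  moves:
    - [[0, 0, 0, 0, 3, 0, 100], [0, 0, 0, 0, 6, 0, 100], [0, 0, 0, 0, 8, 0, 100], [0, 0, 0, 0, 9.3, 0, 100], [0, 0, 0, 0, 9.7, 0, 100]]

```text
time_s: 27.72
tcp_pos: [0.4158, 0.2083, 0.0237]
ee_rot: [[-0.049, -0.004, -0.999], [0.999, -0.004, -0.049], [-0.004, -1.0, 0.004]]
wrist_force: [0.4, -0.4, -0.2]
gripper_width: 1.001
```

Request:
step_arm:
  moves:
    - [[0, 0, 0, 0, 0.3, 0, 100], [0, 0, 0, 0, 0.3, 0, 100], [0, 0, 0, 0, 0.3, 0, 100], [0, 0, 0, 0, 0.3, 0, 100], [0, 0, 0, 0, 0.3, 0, 100]]

```text
time_s: 28.13
tcp_pos: [0.417, 0.2099, 0.0241]
ee_rot: [[-0.05, 0.002, -0.999], [0.999, 0.002, -0.05], [0.001, -1.0, -0.002]]
wrist_force: [0.6, -0.3, 0.4]
gripper_width: 0.999
```

```bash
python3 -c "
from h import *
go(417.3,208.8,15,182.7)"
```

```text
t 28.13 tcp [417.  209.9  24.1] psi 182.87 tilt y [ 0.0016  0.0016 -1.    ] w 86.9 F [ 0.6 -0.3  0.4] j [ 47.  23. -36.   0. -31. -44.]
shift cm [-0.11  0.91 -0.02] turn rv [0.002 0.003 0.001] dist 9 dpsi -0.2
```

Request:
step_arm:
  moves:
    - [[0, 0.003, 0, 0, 0.4, 0, 100], [0, 0.003, 0, 0, 0.8, 0, 100], [0, 0.003, 0, 0, 0.9, 0, 100], [0, 0.003, 0, 0, 0.9, 0, 60], [0, 0.003, 0, 0, 0.9, 0, 50]]

```text
time_s: 28.55
tcp_pos: [0.4164, 0.2094, 0.0141]
ee_rot: [[-0.047, -0.0, -0.999], [0.999, -0.0, -0.047], [-0.0, -1.0, 0.0]]
wrist_force: [-0.1, 0.2, 0.5]
gripper_width: 0.921
```

Request:
step_arm:
  moves:
    - [[0, 0, 0, 0, 0, 0, 50], [0, 0, 0, 0, 0, 0, 50], [0, 0, 0, 0, 0, 0, 50], [0, 0, 0, 0, 0, 0, 50], [0, 0, 0, 0, 0, 0, 50]]

```text
time_s: 28.97
tcp_pos: [0.4165, 0.2095, 0.0143]
ee_rot: [[-0.047, 0.0, -0.999], [0.999, 0.0, -0.047], [0.0, -1.0, -0.0]]
wrist_force: [-0.1, -1.0, 0.2]
gripper_width: 0.685
```

Request:
step_arm:
  moves:
    - [[0, 0, 0, 0, -1, 0, 50], [0, 0, 0, 0, -3, 0, 50], [0, 0, 0, 0, -6, 0, 50], [0, 0, 0, 0, -9.5, 0, 50], [0, 0, 0, 0, -13, 0, 50]]

```text
time_s: 29.38
tcp_pos: [0.4158, 0.2088, 0.1451]
ee_rot: [[-0.047, -0.002, -0.999], [0.999, -0.001, -0.047], [-0.001, -1.0, 0.002]]
wrist_force: [1.2, 0.7, -0.8]
gripper_width: 0.684
```

Request:
step_arm:
  moves:
    - [[0, 0, 0, 0, -3, 0, 50], [0, 0, 0, 0, -5, 0, 50], [0, 0, 0, 0, -6, 0, 50], [0, 0, 0, 0, -6, 0, 50], [0, 0, 0, 0, -6, 0, 50]]

```text
time_s: 29.8
tcp_pos: [0.4161, 0.2093, 0.2041]
ee_rot: [[-0.047, -0.0, -0.999], [0.999, 0.001, -0.047], [0.001, -1.0, 0.0]]
wrist_force: [0.5, -0.5, -0.9]
gripper_width: 0.682
```

```bash
python3 -c "
from h import *
go(631,254.6,210,184.3)
c=optics.capture('side')
crop(c,'s20',180,170,390,320,3.8)"
```

```text
t 29.8 tcp [416.1 209.3 204.1] psi 182.67 tilt y [-3.e-04  7.e-04 -1.e+00] w 59.4 F [ 0.5 -0.5 -0.9] j [ 47.   8. -24.  -0. -58. -44.]
shift cm [  3.53  -0.6  -21.68] turn rv [-0.    -0.028  0.001] dist 220 dpsi 1.6
```

View pics/s20.png

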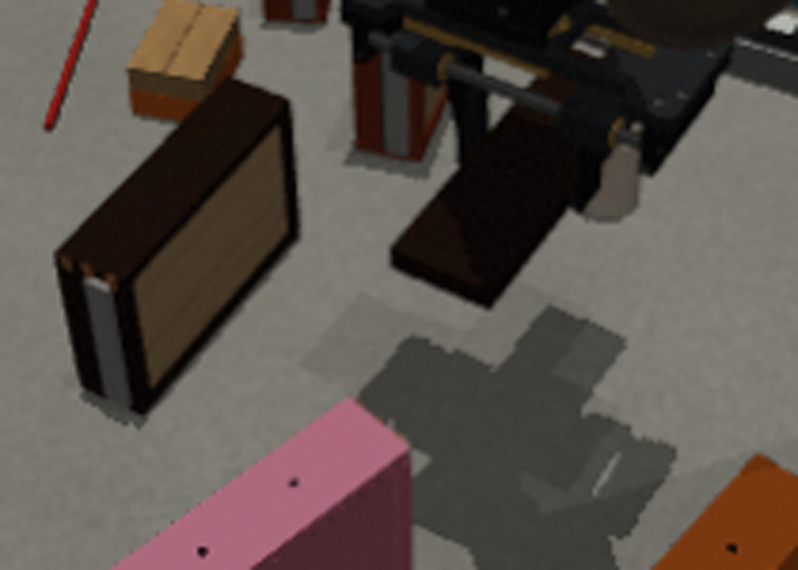

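Request:
step_arm:
  moves:
    - [[0, -0.01, 0, 0.7, -0.3, -4, 50], [0, -0.02, 0, 1.4, -0.6, -8, 50], [0, -0.028, 0, 2.1, -0.6, -12, 50], [0, -0.028, 0, 2.8, -0.6, -16, 50], [0, -0.028, 0, 3.5, -0.6, -20, 50]]

```text
time_s: 30.27
tcp_pos: [0.6156, 0.2536, 0.2075]
ee_rot: [[-0.075, -0.004, -0.997], [0.997, -0.002, -0.075], [-0.002, -1.0, 0.004]]
wrist_force: [-0.0, 0.9, -1.1]
gripper_width: 0.684
```

```bash
python3 -c "
from h import *
go(631,254.6,157,184.3)"
```

```text
t 30.27 tcp [615.6 253.6 207.5] psi 184.29 tilt y [-0.0038 -0.0022 -1.    ] w 59.5 F [-0.   0.9 -1.1] j [ 36.  27.   5.  -0. -68. -32.]
shift cm [-0.    5.04 -1.56] turn rv [-0.004 -0.    -0.002] dist 53 dpsi 0.0
```

Request:
step_arm:
  moves:
    - [[0, 0, 0, 0, 0.5, -1, 50], [0, 0, 0, 0, 2, -1.5, 50], [0, 0, 0, 0, 3.5, -1.5, 50], [0, 0, 0, 0, 4.5, -1.5, 50], [0, 0, 0, 0, 5, -1.5, 50]]

```text
time_s: 30.68
tcp_pos: [0.6279, 0.254, 0.1562]
ee_rot: [[-0.075, -0.006, -0.997], [0.997, -0.003, -0.074], [-0.003, -1.0, 0.006]]
wrist_force: [-0.5, 0.2, -0.7]
gripper_width: 0.684
```

Request:
step_arm:
  moves:
    - [[0, 0, 0, 0, 0, 0, 50], [0, 0, 0, 0, 0, 0, 50], [0, 0, 0, 0, 0, 0, 50], [0, 0, 0, 0, 0, 0, 50], [0, 0, 0, 0, 0, 0, 50]]

```text
time_s: 31.1
tcp_pos: [0.6298, 0.2552, 0.1614]
ee_rot: [[-0.075, 0.002, -0.997], [0.997, 0.001, -0.075], [0.001, -1.0, -0.002]]
wrist_force: [0.1, 0.0, -0.4]
gripper_width: 0.682
```

```bash
python3 -c "
from hl import *
c=optics.capture('wrist');np.save('c.npy',c,allow_pickle=True)
d=dict(c);d['image']=cv2.convertScaleAbs(c['image'],alpha=1.6); crop(d,'w21',200,30,440,330,2)
go(631,254.6,135,184.3)
c=optics.capture('side');d=dict(c);d['image']=cv2.convertScaleAbs(c['image'],alpha=1.8); crop(d,'s21',180,170,290,290,5)
t=optics.capture('top');d=dict(t);d['image']=cv2.convertScaleAbs(t['image'],alpha=1.6); crop(d,'t21',200,115,300,175,7)
"
```

```text
t 31.15 tcp [629.7 255.1 161.2] psi 184.31 tilt y [ 1.3e-03  9.0e-04 -1.0e+00] w 59.7 F [ 0.3  0.1 -0.5] j [ 36.  30.   3.   0. -63. -31.]
shift cm [-0.06  2.62 -0.12] turn rv [0.001 0.    0.001] dist 26 dpsi -0.0
```

View pics/w21.png

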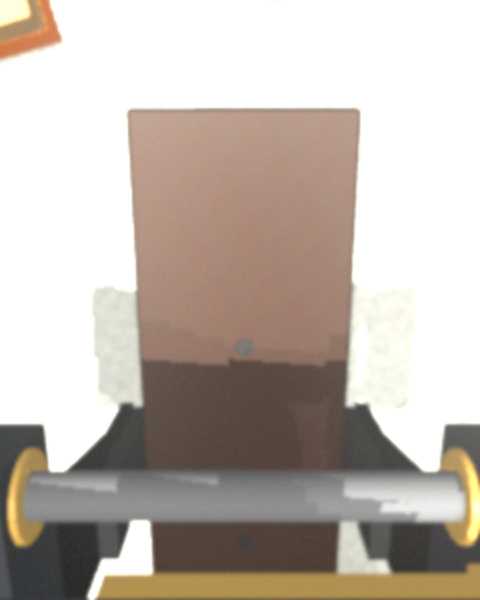

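View pics/s21.png

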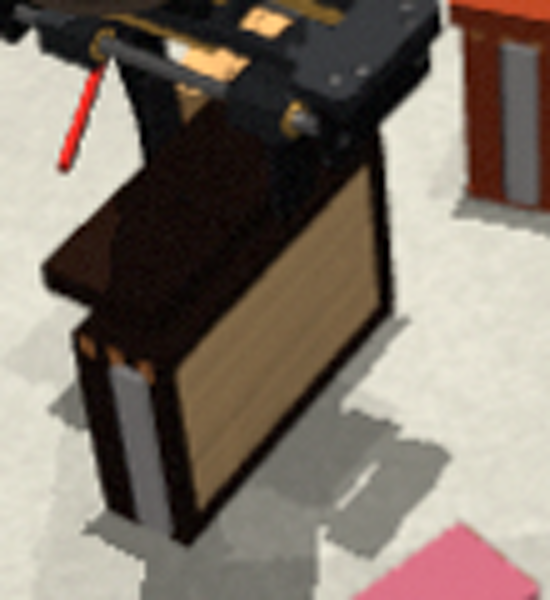

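View pics/t21.png

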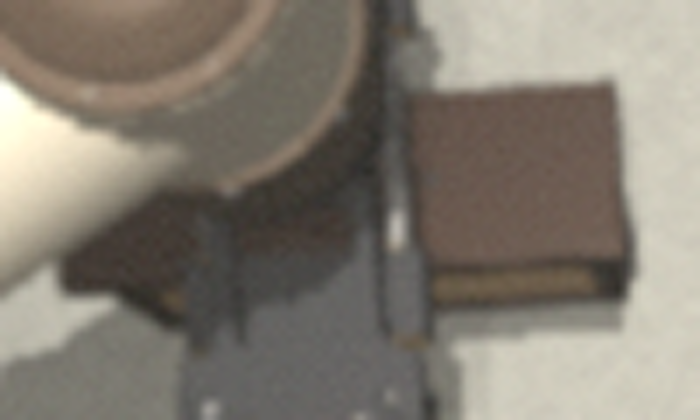

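```bash
python3 -c "
from hl import *
holes([(244,347),(243,542)],.163,2,(200,30))
c=np.load('c.npy',allow_pickle=True).item()
P=plane(c,(np.array([[128,110],[359,110]])+.5)/2-.5+[200,30],.163)*1000;m=P.mean(0);a=np.radians(4.3);print(P.round(1),'centre from end',m[:2]+95*np.array([-np.sin(a),np.cos(a)]))
t=optics.capture('top')
P=plane(t,(np.array([[617,85],[623,258]])+.5)/7-.5+[200,115],.163)*1000;m=P.mean(0);print(P.round(1),'top centre from end',m[:2]+95*np.array([-np.sin(a),np.cos(a)]))
go(631,254.6,135,184.3)
"
```

```text
mid [630.5 254.7 163. ] yaw 3.97 d 63.9 [[632.7, 222.8, 163.0], [628.3, 286.5, 163.0]]
[[666.2 163.2 163. ]
 [608.6 159.  163. ]] centre from end [630.27180135 255.83090188]
[[664.8 160.6 163. ]
 [606.8 157.7 163. ]] top centre from end [628.67971303 253.88171712]
t 31.3 tcp [629.7 255.  160.6] psi 184.3 tilt y [ 5.e-04  4.e-04 -1.e+00] w 59.3 F [-0.3  0.3 -1.3] j [ 36.  30.   3.   0. -63. -31.]
shift cm [-0.05  2.56 -0.13] turn rv [0.001 0.    0.   ] dist 26 dpsi -0.0
```

Request:
step_arm:
  moves:
    - [[0, -0.002, 0, 0, 0.6, -0.12, 50], [0, -0.002, 0, 0, 1.2, -0.12, 50], [0, -0.002, 0, 0, 1.8, -0.12, 50], [0, -0.002, 0, 0, 2.2, -0.12, 50], [0, -0.002, 0, 0, 2.4, -0.12, 50]]

```text
time_s: 31.72
tcp_pos: [0.6302, 0.2546, 0.1347]
ee_rot: [[-0.077, -0.002, -0.997], [0.997, -0.001, -0.077], [-0.001, -1.0, 0.002]]
wrist_force: [-0.5, -0.4, -0.6]
gripper_width: 0.685
```

Request:
step_arm:
  moves:
    - [[0, 0, 0, 0, 0, 0, 50], [0, 0, 0, 0, 0, 0, 50], [0, 0, 0, 0, 0, 0, 50], [0, 0, 0, 0, 0, 0, 50], [0, 0, 0, 0, 0, 0, 50]]

```text
time_s: 32.13
tcp_pos: [0.6309, 0.2551, 0.1366]
ee_rot: [[-0.077, 0.001, -0.997], [0.997, 0.0, -0.077], [0.0, -1.0, -0.001]]
wrist_force: [-0.9, -0.8, -1.4]
gripper_width: 0.685
```

```bash
python3 -c "
from hl import *
go(631,255.2,135,184.3)
c=optics.capture('side');d=dict(c);d['image']=cv2.convertScaleAbs(c['image'],alpha=2.2); crop(d,'s22',180,170,290,290,5)
t=optics.capture('top')
go(631,255.2,135,184.3)
"
```

```text
t 32.13 tcp [630.9 255.1 136.6] psi 184.41 tilt y [ 6.e-04  4.e-04 -1.e+00] w 59.6 F [-0.9 -0.8 -1.4] j [ 36.  32.   2.   0. -60. -31.]
shift cm [ 0.01  0.16 -0.01] turn rv [0.001 0.002 0.   ] dist 2 dpsi -0.1
t 32.23 tcp [630.9 255.1 136.5] psi 184.41 tilt y [ 4.e-04  3.e-04 -1.e+00] w 59.8 F [ 0.8  0.1 -0.8] j [ 36.  32.   2.   0. -60. -31.]
shift cm [ 0.01  0.15 -0.01] turn rv [0.    0.002 0.   ] dist 2 dpsi -0.1
```

View pics/s22.png

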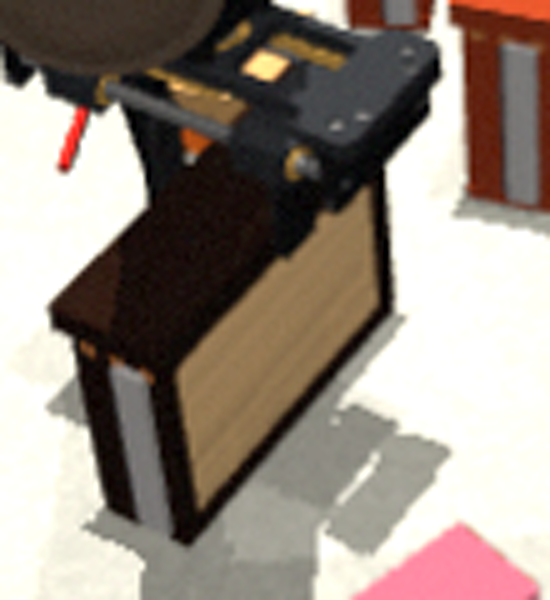

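Request:
step_arm:
  moves:
    - [[0, 0, 0, 0, 0.2, 0, 50], [0, 0, 0, 0, 0.22, 0, 50], [0, 0, 0, 0, 0.22, 0, 50], [0, 0, 0, 0, 0.22, 0, 75], [0, 0, 0, 0, 0.22, 0, 85]]

```text
time_s: 32.65
tcp_pos: [0.6308, 0.255, 0.1341]
ee_rot: [[-0.077, 0.0, -0.997], [0.997, 0.0, -0.077], [0.0, -1.0, -0.0]]
wrist_force: [-0.4, 0.2, 0.1]
gripper_width: 0.759
```

Request:
step_arm:
  moves:
    - [[0, 0, 0, 0, 0, 0, 90], [0, 0, 0, 0, 0, 0, 90], [0, 0, 0, 0, 0, 0, 90], [0, 0, 0, 0, -2, 0, 90], [0, 0, 0, 0, -5, 0, 100]]

```text
time_s: 33.07
tcp_pos: [0.6288, 0.254, 0.1805]
ee_rot: [[-0.076, -0.008, -0.997], [0.997, -0.004, -0.076], [-0.003, -1.0, 0.008]]
wrist_force: [0.6, 0.6, -1.5]
gripper_width: 0.921
```

Request:
step_arm:
  moves:
    - [[0, 0, 0, 1, -4, 1, 100], [0, 0, 0, 4, -7, 3, 100], [0, 0, 0, 7, -10, 3, 100], [0, 0, 0, 7, -12, 3, 100], [0, 0, 0, 7, -12, 3, 100]]

```text
time_s: 33.48
tcp_pos: [0.5969, 0.3253, 0.3111]
ee_rot: [[-0.08, 0.011, -0.997], [0.997, 0.006, -0.08], [0.005, -1.0, -0.011]]
wrist_force: [1.1, -0.1, 1.3]
gripper_width: 0.997
```

Request:
step_arm:
  moves:
    - [[0, 0, 0, 0, 0, 0, 100], [0, 0, 0, 0, 0, 0, 100], [0, 0, 0, 0, 0, 0, 100], [0, 0, 0, 0, 0, 0, 100], [0, 0, 0, 0, 0, 0, 100]]

```text
time_s: 33.9
tcp_pos: [0.5955, 0.3218, 0.3028]
ee_rot: [[-0.076, -0.002, -0.997], [0.997, -0.002, -0.076], [-0.001, -1.0, 0.002]]
wrist_force: [-0.5, -0.4, -0.6]
gripper_width: 1.0
```

```bash
python3 -c "
from hl import *
c=optics.capture('wrist');np.save('c.npy',c,allow_pickle=True)
d=dict(c);d['image']=cv2.convertScaleAbs(c['image'],alpha=1.6); crop(d,'w23',220,0,440,215,3.5)
go(400,255,350,184.3)
c=optics.capture('side');d=dict(c);d['image']=cv2.convertScaleAbs(c['image'],alpha=2.2); crop(d,'s23',180,170,290,290,5)
"
```

```text
t 33.95 tcp [595.5 321.9 303. ] psi 184.38 tilt y [-0.0014 -0.0012 -1.    ] w 87.1 F [ 0.6 -0.2 -0. ] j [ 42.  25.  16.  -0. -80. -38.]
shift cm [-5.19 -4.66 20.01] turn rv [-0.001  0.001 -0.001] dist 212 dpsi -0.1
```

View pics/w23.png

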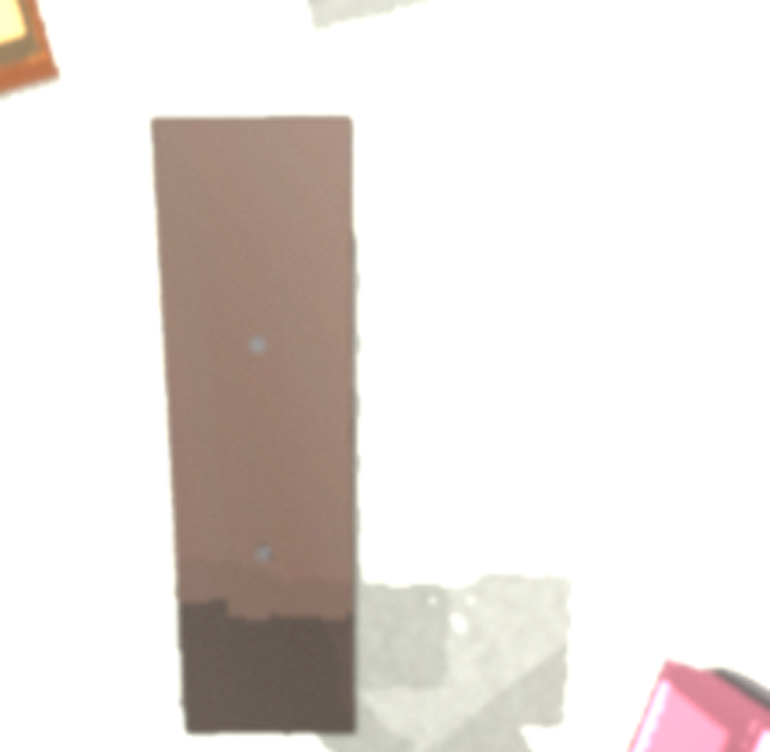

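View pics/s23.png

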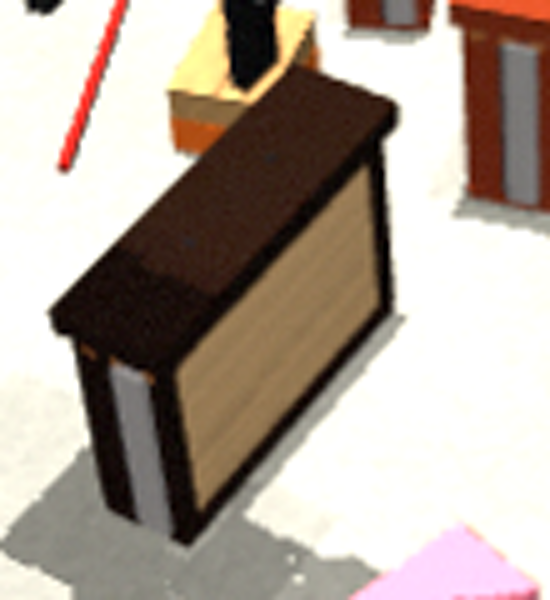

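```bash
python3 -c "
from hl import *
holes([(257,345),(262,553),(152,118),(352,118),(355,732),(187,732)],.136,3.5,(220,0))
go(400,50,340,184.3)
"
```

```text
mid [631.7 255.  136. ] yaw 4.1 d 63.7 [[634.0, 223.2, 136.0], [629.4, 286.7, 136.0]]
[630.8 254.7 136. ]
t 34.0 tcp [595.6 322.1 303.3] psi 184.38 tilt y [-9.e-04 -8.e-04 -1.e+00] w 86.8 F [-0.6 -0.9  1. ] j [ 42.  25.  16.   0. -80. -38.]
shift cm [-25.63  -3.63  21.58] turn rv [-0.001  0.001 -0.001] dist 337 dpsi -0.1
```

Request:
step_arm:
  moves:
    - [[0, 0, 0, -3, -1, 2.2, 100], [0, 0, 0, -6, -2, 4.4, 100], [0, 0, 0, -9, -3, 6.6, 100], [0, 0, 0, -12, -3.7, 8.8, 100], [0, 0, 0, -15, -3.7, 11, 100]]

```text
time_s: 34.42
tcp_pos: [0.497, 0.1631, 0.3427]
ee_rot: [[-0.077, 0.003, -0.997], [0.997, 0.001, -0.077], [0.001, -1.0, -0.003]]
wrist_force: [0.5, -0.4, 0.4]
gripper_width: 0.999
```

Request:
step_arm:
  moves:
    - [[0, 0, 0, -3, 0, 2.2, 100], [0, 0, 0, -6, 0, 4.4, 100], [0, 0, 0, -9, 0, 6.6, 100], [0, 0, 0, -12, 0, 8.8, 100], [0, 0, 0, -14, 0, 10, 100]]

```text
time_s: 34.83
tcp_pos: [0.406, 0.0149, 0.3415]
ee_rot: [[-0.076, 0.001, -0.997], [0.997, 0.0, -0.076], [0.0, -1.0, -0.001]]
wrist_force: [0.6, 0.1, -0.6]
gripper_width: 1.001
```

```bash
python3 -c "
from hl import *
t=optics.capture('top'); cv2.imwrite('pics/t24.png',t['image'][:,:,::-1])
go(400,50,340,184.3)
print('short',mask_rect(t,(26,40,130),(40,255,255),(425,125,490,172),.136)[0],'box 626.2 -246.8 9.1')
print('mid',mask_rect(t,(0,100,105),(15,255,255),(315,120,392,172),.136)[0],'box 628.4 4.8 17.2')
d=dict(t);d['image']=cv2.convertScaleAbs(t['image'],alpha=1.6); crop(d,'t25',200,115,300,175,7.5)
"
```

```text
t 34.88 tcp [404.8  13.  341.8] psi 184.27 tilt y [ 3.e-04 -2.e-04 -1.e+00] w 87.1 F [-1.7 -1.3 -1. ] j [ 25.  -4. -16.   0. -78. -21.]
shift cm [3.72 0.18 0.21] turn rv [ 0.    -0.001 -0.   ] dist 37 dpsi 0.0
short [ 626.1 -247.5  111.    61.3   99.5] box 626.2 -246.8 9.1
mid [627.2   4.3 149.1  59.2 107.2] box 628.4 4.8 17.2
```

View pics/t24.png

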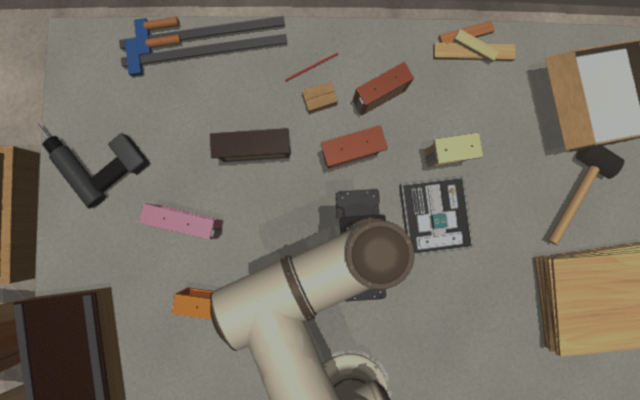

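View pics/t25.png

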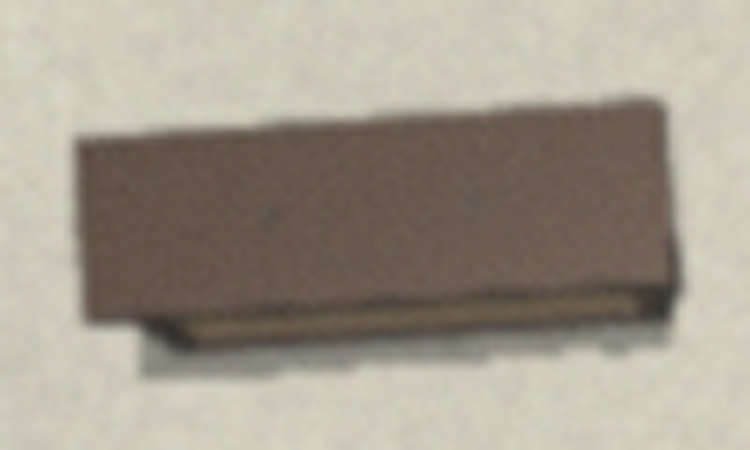

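```bash
python3 -c "
from hl import *
t=optics.capture('top')
P=plane(t,(np.array([(78,140),(661,101),(672,285),(86,323)])+.5)/7.5-.5+[200,115],.136)*1000
print('long front',rect(P/1000),P.mean(0).round(1),'box 630.7 253.8 4.4')
c=optics.capture('side'); crop(c,'s26',180,90,430,290,3.2)
print(r.sense()['joint_velocities'])
"
```

```text
long front [630.5 253.2 186.7  59.1  94.3] [630.4 253.1 136. ] box 630.7 253.8 4.4
[ 1.53075255  2.26911579  1.54228236 -0.08664057  0.49402306 -0.3327591 ]
```

View pics/s26.png

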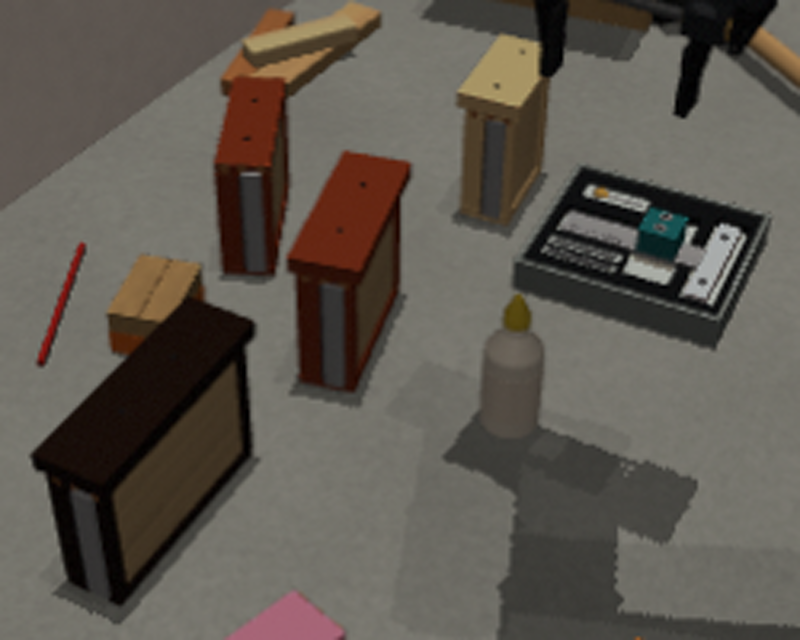

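All three fronts sit centred on their boxes, within about 1 mm in both the top and wrist views. The jig is in its cut-out, and the glue and carton are standing where they were. I'm handing in the job.

```bash
python3 -c "
from station import r
print(r.finish_job())"
```

```text
the job is handed in; nothing more can be done
None
```

The job is done and handed in after about 35 s of the 106 s. I took the pile apart from the top down: the jig into its cut-out in the tool tray, then the maple, mahogany and wenge fronts, drilled face up, each onto its matching box. Of the two mahogany boxes I used the one farther to the robot's left.

**Front on box, from the last top view:**

| Front | Offset from box centre | Yaw difference |
|---|---|---|
| Short (maple) | 0.7 mm | about 0.4° |
| Middle (mahogany) | 1.3 mm | 0° |
| Long (wenge) | 0.7 mm | 0.1° |

- **Jig:** it lies inside the cut-out in both the side and top views.
- **Glue and carton:** the last pictures show both upright and, by eye, where they started. I did not measure them.
- **Forces:** every wrist-force reading I saw was below 4 N. I read them only between moves.

**Checks that disagreed:**
- **Wenge box:** the wrist and top cameras differed by about 2 mm in its y position. I placed the front by comparing front and box within each camera, and after release both views agreed within about 1 mm.
- **Short front:** I first paired one wrist picture with a later camera pose, which read about 2 mm off. I corrected that by estimate, and the top view then confirmed the placing.

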